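Return three samples to the right bench equipment

TASK

Three samples stand on the wrong equipment: put the rack of red-capped tubes on the long cold plate, lengthwise along it, the round pot on the pan of the balance, and the square bottle on the plate of the stirrer, each standing in the middle and let go. The empty steel tray is free for parking one of them on the way. Keep the samples upright all the time, and do not shift the pen cup or the marker pen.

Things in the scene. Friction and masses are not known exactly. Their poses are not given: they have to be found in the camera images.
- tube_rack: Small white rack with four red-capped tubes fixed in a row (all one loose piece, about 180 g): foot 104 mm long (along its y) by 36 mm (x), tubes up to 89 mm high, 16 mm wide at the caps. In the middle, above the caps, a white grip bar to hold it by: 14 mm thick (x), 44 mm long (y), from 95 to 125 mm above the underside. Origin: centre of the underside, z up. At the start it stands on the balance.
- pot: Round clear specimen pot with a white lid, loose, about 120 g: 75 mm high; body 54 mm in diameter, lid 60 mm in diameter from 53 to 75 mm above the underside. Origin: centre of the underside, z up. At the start it stands on the stirrer.
- bottle: Square amber glass bottle with a round black cap, loose, about 220 g: body 50 x 50 mm and 72 mm high, neck 30 mm in diameter, cap 36 mm in diameter from 82 to 115 mm above the underside. Origin: centre of the underside, z up. At the start it stands on the cold plate.
- balance: Fixed white bench balance, 140 x 140 mm with a low display strip in front (towards -x, to 93 mm from the centre). Round steel pan 120 mm in diameter, its flat top 50 mm above the origin. Origin: on the bench, straight below the middle of the pan; z up.
- stirrer: Fixed grey magnetic stirrer, 130 x 130 mm with a low strip carrying two black knobs in front (towards -x, to 93 mm from the centre, up to 42 mm high). Square white plate 120 x 120 mm, its flat top 60 mm above the origin. Origin: on the bench, straight below the middle of the plate; z up.
- cold_plate: Fixed grey tube cooler, 110 mm (x) by 170 mm (y), with a long flat bare-metal plate on top, 80 mm (x) by 150 mm (y), its flat top 45 mm above the origin. Its y axis is the long direction. Origin: on the bench, straight below the middle of the plate; z up.
- tray: Fixed empty shallow steel tray, 170 x 170 mm outside, 162 x 162 mm inside, with a rim 4 mm thick and 12 mm high; its inner floor lies 4 mm above the origin. The free spot. Origin: centre of the underside, on the bench; z up.
- pen_cup: Loose grey cup with pens, 68 mm in diameter, cup 85 mm and pens about 130 mm high; leave it where it is. Origin: centre of the underside, z up.
- marker: Loose black marker pen lying on the bench, about 135 mm long (along its y), 18 mm wide, 16 mm high; leave it where it is. Origin: on the bench near the middle of its length, z up.
Mind the look-alikes: they are no part of the job. What is shaped like the bottle but green is not meant.

How it is judged:
By the outcome, as a careful person would: the job done as asked, in the order asked, and still so for the second after the job is handed in, with the robot touching nothing.
It also fails if it takes over 131 s, if anything falls off the work surface, if the arm or the gripper's body presses on something with over 40 N, if the wrist force passes 120 N, or if a joint passes its speed limit or range.

ROBOT

A 6-joint arm with a two-finger parallel gripper is mounted at the origin on the work surface. World frame = base frame: x ahead of the robot, y to its left, z up, the work surface at z = 0. Lengths are in m, angles in degrees, forces in N, time in s.
With the tool pointing down it reaches from about 0.375 to 0.9 m from the base axis. Payload 3.1 kg.
Tool frame: the origin (TCP) lies on the centre line of the jaws, within the pads' length; the fingertips stand 22 mm ahead of it and the grasp point (between the pads) lies 3 mm ahead of it (arm.tips_ahead is the z of the fingertips in the tool frame, in m); z points along the fingers, x is the direction in which the jaws open and shut, and the axes are right-handed (so a half turn about z gives the same grasp; the last joint's range is limited). The gripper opens to 87 mm and grips with 3 to 60 N. Pads are 19 mm wide; open, the fingers measure 117 mm over their backs; the gripper's body (75 mm by 190 mm) begins 51 mm behind the grasp point.
Start: joints at [-73.596, 30.224, 82.088, -0, 67.689, -10.227], TCP at [0.28, -0.559, 0.222] pointing down, gripper open.
Joint ranges: [-176.69, 176.69], [-43.24, 126.21], [12.49, 139.97], [-82, 262], [0, 151.66], [-163.58, 163.58]. Speed limits (degrees/s): [159.86, 159.86, 180, 180, 180, 180].

INTERFACE

Orientations are given as [roll, pitch, yaw] about the fixed x, y, z axes, in that order (R = Rz(yaw) Ry(pitch) Rx(roll)).
In Python, from cell import readout, viewer, job_done, arm gives the robot as it stands.
- The arm moves only by the tool jog_arm, never from a script. Its argument "rows" is a list of rows, each an object of numbers: "x", "y", "z": the shift along the world's x, y, z in mm; "wx", "wy", "wz": the turn, a rotation vector about the world's x, y, z in rad; "grip": the opening, from -1 (shut) to 1 (fully open), so that 0 is half open. In form: [{"x": .., "y": .., "z": .., "wx": .., "wy": .., "wz": .., "grip": ..}, ...]. A call has 1 to 10 rows; each row is the pose to reach, as a shift and turn from the pose measured when the call began; what a row does not reach only later rows make up. A row lasts 1/8 s, in which the tool goes at most 62.5 mm and 10.7 degrees, less where a joint would pass 70% of its speed; a pose out of reach is approached as far as the arm can. A call with a gripper value outside its range is refused whole. The fingers move at their own pace and stop on an object; the grip force is fixed at half the most. Time passes only in rows, so rows that repeat a pose let the fingers close. It gives the time, the measured TCP pose, the force and the opening at its end, in the units of the state.
- readout.observe(): the state, without advancing time (a new reading comes with each control period).
- viewer.grab_frame(name): name is "scene" or "top" or "wrist"; returns the picture (480x640x3 uint8, blue, green, red); there is no depth.
- viewer.camera_model(name): a dict with "fx", "fy", "cx", "cy" (pixels), "eye" and "orientation" of the camera in the world. Camera axes: x right, y up, looking along -z (the intrinsics and any distortion apply to the point x, -y, -z); pixel columns grow to the right and rows downward; lengths in m; the calibration is good to about 2 mm. The wrist camera is an equidistant fisheye: a pixel r from the principal point sees the ray r / f radians off the axis. A picture is of the moment at which its call begins: read the wrist's pose just before it. camera_model takes no time and is no camera call; for the wrist camera it gives the pose at the moment of the call.
- job_done(): hands the job in, once; it reports no verdict.
The state is a dict: "clock": time; "joint_positions": joint angles; "joint_vel": joint speeds; "tau": joint torques, N m; "ee_pos": TCP position; "eef_rot": TCP orientation; "wrist_force": force on the tool from outside, world axes, zero at the start; "torque": the same for the moment, N m; "opening": opening from 0.0 (shut) to 1.0 (fully open).
Only numpy, scipy, OpenCV 4.12 (cv2) and the standard library are available. Lean on these libraries where they do the work, as an engineer would, in place of code of your own. Each camera call takes 0.05 s, during which the arm holds its last target.

## Working session

There is one attempt and no reset: what is moved stays moved. The work goes in short steps, Python scripts to look and compute and a tool call to move; the robot and the scene stay as the last step left them, time stands still between calls to the robot, and variables do not carry over. Pictures are saved under pics/ and viewed, and the job is handed in when it is done.

Besides the shell and the picture viewer there is one more tool, called as name([rows], argument=value, ...), one row to a line, values as JSON. jog_arm: Moves the arm, as the interface text tells. Its arguments: {"type":"object","properties":{"rows":{"type":"array"}},"required":["rows"]}

```bash
ls; mkdir -p pics; python3 - <<'E'
from cell import readout, viewer, job_done, arm
import cv2
print(readout.observe()); print(arm.tips_ahead)
for n in("scene","top","wrist"):
    print(n,viewer.camera_model(n)); cv2.imwrite(f"pics/{n}0.png",viewer.grab_frame(n))
E
```

```text
pics
{'clock': 0.0, 'joint_positions': array([-7.35976039e+01,  3.02767346e+01,  8.21580060e+01, -1.13779172e-03,
        6.76873450e+01, -1.02265338e+01]), 'joint_vel': array([ 0.09288962, -0.03979729,  0.0053692 ,  0.02269863,  0.02732205,
       -0.05494853]), 'tau': array([-3.85382819e-06, -4.40042210e+01, -1.76594746e+01,  6.32400624e-02,
        5.81498339e-02, -1.75157998e-04]), 'ee_pos': array([ 0.27994833, -0.55797074,  0.22138656]), 'eef_rot': array([-1.79979360e+02,  1.20332797e-01, -6.33706153e+01]), 'wrist_force': array([ 0.27869147, -0.07398731,  0.86904993]), 'torque': array([ 0.02219901, -0.05298601,  0.01592246]), 'opening': 1.0010079866782124}
0.022
scene {'fx': 508.35168581050533, 'fy': 508.35168581050533, 'cx': 319.28016755783835, 'cy': 245.75786638893, 'eye': array([ 1.00259082, -0.29386936,  0.88651121]), 'orientation': array([ 3.56985840e+01, -2.83349994e-02,  5.72213953e+01])}
top {'fx': 460.03682233200436, 'fy': 460.03682233200436, 'cx': 313.9960611965522, 'cy': 240.99414363304345, 'eye': array([ 0.44283527, -0.00863634,  0.93342202]), 'orientation': array([ 5.12698912e+00,  5.05874785e-02, -8.94685602e+01])}
wrist {'fx': 371.64829954431775, 'fy': 371.64829954431775, 'cx': 325.9580192363492, 'cy': 239.57102440097572, 'eye': array([ 0.35111117, -0.52243483,  0.38598926]), 'orientation': array([-16.7898185 ,   0.07066254, -63.4186071 ])}
```

View pics/scene0.png

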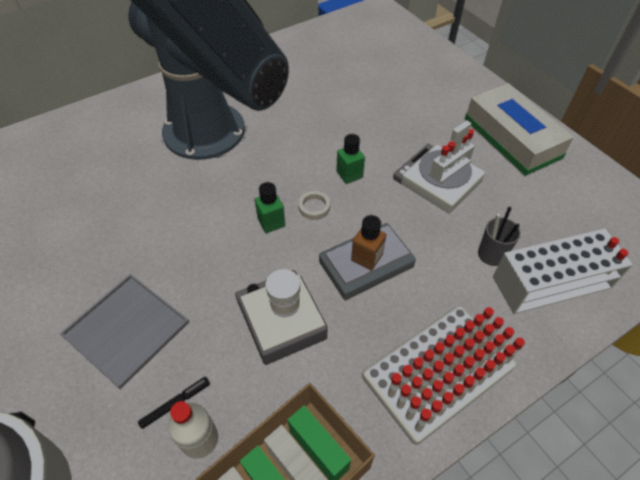

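View pics/top0.png

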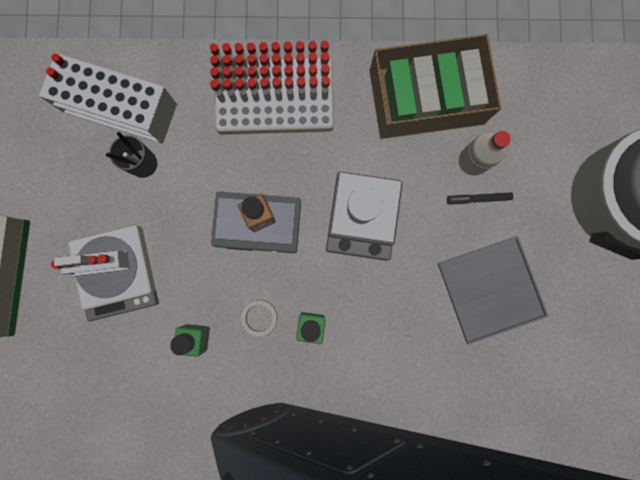

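View pics/wrist0.png

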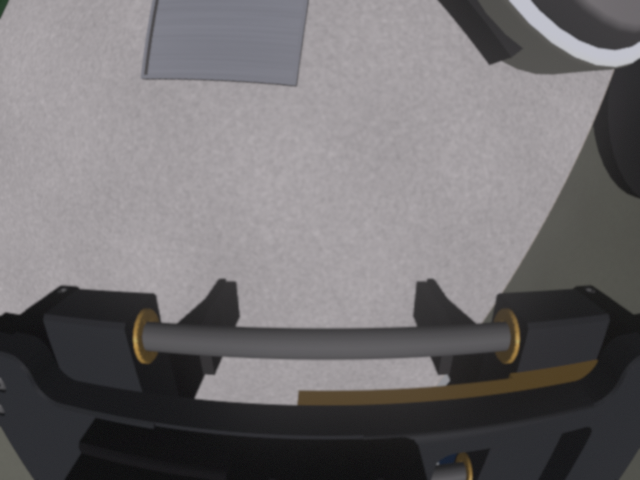

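The top view (up = +x, left = +y) shows the balance with the rack at about (110,265), the cold plate with the bottle at (257,222), and the stirrer with the pot at (367,210). The tray is at (492,290), the marker at (480,198), and the pen cup at (130,155). I'll crop in closer to measure.

```bash
cat > h.py <<'E'
import numpy as np, cv2
from scipy.spatial.transform import Rotation as Ro
from cell import readout, viewer, arm
def ray(m,uv,fish=False):
    uv=np.atleast_2d(np.array(uv,float)); a=(uv[:,0]-m['cx'])/m['fx']; b=(uv[:,1]-m['cy'])/m['fy']
    if fish:
        r=np.hypot(a,b)+1e-12; s=np.sin(r)/r; d=np.c_[a*s,-b*s,-np.cos(r)]
    else: d=np.c_[a,-b,-np.ones_like(a)]
    return Ro.from_euler('xyz',m['orientation'],degrees=True).apply(d)
def plane(m,uv,z,fish=False):
    d=ray(m,uv,fish); e=m['eye']; return e+d*((z-e[2])/d[:,2])[:,None]
def proj(m,P,fish=False):
    c=Ro.from_euler('xyz',m['orientation'],degrees=True).inv().apply(np.atleast_2d(P)-m['eye'])
    x,y,z=c[:,0],-c[:,1],-c[:,2]
    if fish:
        q=np.hypot(x,y)+1e-12; t=np.arctan2(q,z)/q; return np.c_[m['cx']+m['fx']*x*t,m['cy']+m['fy']*y*t]
    return np.c_[m['cx']+m['fx']*x/z,m['cy']+m['fy']*y/z]
E
python3 - <<'E'
import cv2,numpy as np
t=cv2.imread('pics/top0.png'); s=cv2.imread('pics/scene0.png')
def c(i,x,y,w,h,k): return cv2.resize(i[y:y+h,x:x+w],None,fx=k,fy=k,interpolation=cv2.INTER_CUBIC)
cv2.imwrite('pics/a.png',c(t,200,160,210,110,3.8))
cv2.imwrite('pics/b.png',c(t,45,215,130,110,5))
cv2.imwrite('pics/c.png',c(s,230,110,270,260,2.3))
E
```

```text
(no output)
```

View pics/a.png

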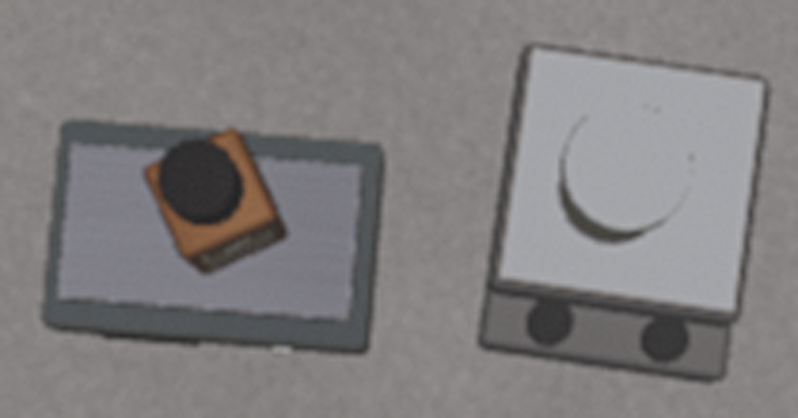

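View pics/b.png

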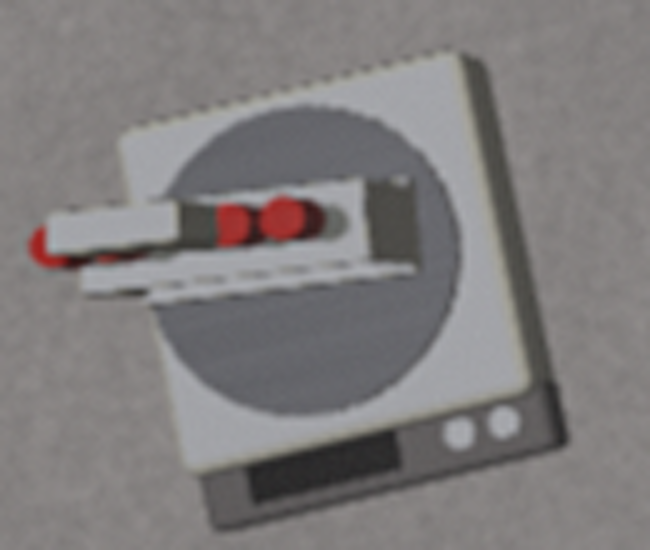

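View pics/c.png

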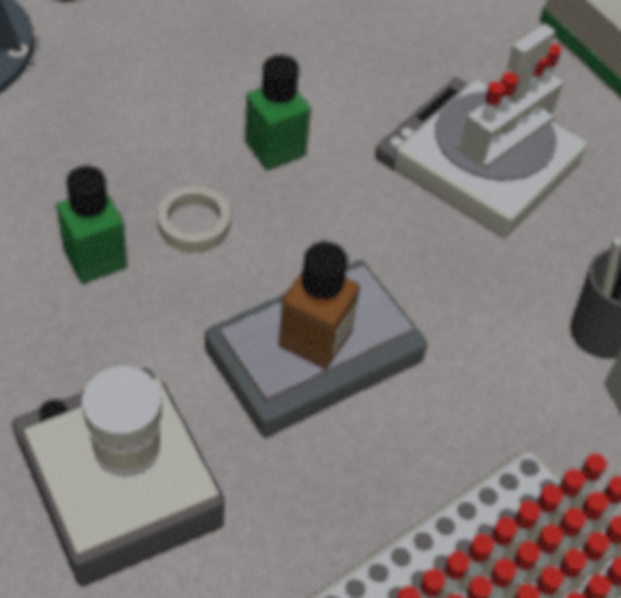

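```bash
python3 - <<'E'
from h import *
T=viewer.camera_model('top');S=viewer.camera_model('scene')
ca=lambda L:[(200+(u+.5)/3.8-.5,160+(v+.5)/3.8-.5) for u,v in L]
cb=lambda L:[(45+(u+.5)/5-.5,215+(v+.5)/5-.5) for u,v in L]
def quad(n,L,z,m=T):
    P=plane(m,L,z)[:,:2]; e=np.roll(P,-1,0)-P
    print(n,'c',P.mean(0).round(4),'sides',np.linalg.norm(e,axis=1).round(4),'ang',np.degrees(np.arctan2(e[:,1],e[:,0])).round(1))
quad('cold',ca([(70,143),(363,163),(350,322),(58,298)]),.045)
quad('stir',ca([(528,45),(768,78),(738,318),(495,283)]),.060)
quad('bottletop',ca([(147,175),(236,130),(284,222),(195,260)]),.117)
quad('bar',cb([(48,218),(178,205),(180,245),(50,255)]),.175)
print('pan',plane(T,cb([(306,260)]),.05)); quad('balhousing',cb([(120,132),(465,55),(530,385),(190,470)]),.045)
print('cap',plane(T,ca([(201,181)]),.16),'lid',plane(T,ca([(628,168)]),.135))
# masks
t=cv2.imread('pics/top0.png').astype(int); s=cv2.imread('pics/scene0.png').astype(int)
x,y,w,h=425,228,130,125
g=cv2.GaussianBlur(t[y:y+h,x:x+w].astype(np.uint8),(0,0),1.5).astype(int)
print('traycol',t[290,492],t[300,400])
m=((g[:,:,0]-g[:,:,2])>-2).astype(np.uint8); m2=(g.sum(2)<330).astype(np.uint8)
for mm in(m,m2):
  c=max(cv2.findContours(mm,cv2.RETR_EXTERNAL,cv2.CHAIN_APPROX_NONE)[0],key=cv2.contourArea); r=cv2.boxPoints(cv2.minAreaRect(c))+[x,y]; quad('tray',r,.012)
# bottle orange body & cap & lid in scene
c=lambda L:[(230+(u+.5)/2.3-.5,110+(v+.5)/2.3-.5) for u,v in L]
print('cap scene',plane(S,c([(326,258)]),.16),'lid scene',plane(S,c([(122,396)]),.135))
quad('stir S',c([(25,425),(165,385),(222,493),(82,555)]),.060,S)
quad('cold S',c([(220,328),(362,265),(420,335),(268,398)]),.045,S)
quad('bar S',c([(512,42),(545,27),(554,33),(522,50)]),.175,S)
E
```

```text
cold c [0.5616 0.1082] sides [0.1512 0.0823 0.1497 0.0803] ang [-93.4 176.1  85.8  -2.8]
stir c [ 0.5875 -0.1063] sides [0.1229 0.1234 0.123  0.1229] ang [-97.5 172.6  82.3  -7.5]
bottletop c [0.5684 0.0966] sides [0.047  0.0496 0.0454 0.0466] ang [ -62.2 -151.8  113.9   30.4]
bar c [0.4744 0.3991] sides [0.043  0.0133 0.0428 0.0123] ang [ -83.7 -174.    94.9    6.5]
pan [[0.46907414 0.39198033 0.05      ]]
balhousing c [0.4695 0.3864] sides [0.1362 0.131  0.1332 0.1341] ang [ -76.7 -166.5  104.6   14.8]
cap [[0.5688073  0.09767833 0.16      ]] lid [[ 0.5807474  -0.09598719  0.135     ]]
traycol [105  99  99] [131 131 135]
tray c [ 0.4327 -0.3647] sides [0.177  0.1748 0.1741 0.1738] ang [ -69.8 -161.8  109.9   19.1]
tray c [ 0.4321 -0.3631] sides [0.1778 0.1701 0.175  0.1691] ang [ -70.2 -162.2  109.5   18.8]
cap scene [[0.5703009  0.09795264 0.16      ]] lid scene [[ 0.57935237 -0.0961166   0.135     ]]
stir S c [ 0.5911 -0.1066] sides [0.1196 0.1102 0.1186 0.1254] ang [ 76.   -7.7 -96.7 172.4]
cold S c [0.5634 0.1066] sides [0.1479 0.0896 0.1495 0.0823] ang [ 85.6  -2.9 -97.2 176.3]
bar S c [0.476  0.3968] sides [0.0388 0.0106 0.0396 0.0129] ang [  88.6    7.1  -88.  -178. ]
```

Cross-checked across two views, with sizes matching:

| Item | Position (x, y) in m | Yaw |
|---|---|---|
| Bottle | (.569, .097) | 27° |
| Cold plate | (.562, .108) | -3.5° |
| Stirrer | (.588, -.106) | -7.5° |
| Pot | (.580, -.096) | – |
| Pan | (.470, .391) | – |
| Rack bar | (.475, .398) | 5.5° |
| Tray | (.432, -.364) | 19° |

The plan is to park the bottle on the tray, then move the rack to the cold plate, the pot to the balance and the bottle to the stirrer.

jog_arm([
  {"x": 40, "y": 91, "z": 30, "grip": 1},
  {"x": 80, "y": 182, "z": 40, "grip": 1},
  {"x": 100, "y": 227, "z": 40, "grip": 1},
  {"x": 120, "y": 272, "z": 40, "grip": 1},
  {"x": 160, "y": 363, "z": 40, "grip": 1},
  {"x": 200, "y": 454, "z": 40, "grip": 1},
  {"x": 220, "y": 500, "z": 40, "grip": 1},
  {"x": 240, "y": 545, "z": 40, "grip": 1},
  {"x": 265, "y": 600, "z": 40, "grip": 1},
  {"x": 289, "y": 655, "z": 40, "grip": 1},
])

```text
schema error: expected keys x, y, z, wx, wy, wz, grip
```

jog_arm([
  {"grip": 1},
])

```text
schema error: expected keys x, y, z, wx, wy, wz, grip
```

All the keys are required.

jog_arm([
  {"x": 40, "y": 91, "z": 40, "wx": 0, "wy": 0, "wz": 0, "grip": 1},
  {"x": 80, "y": 182, "z": 40, "wx": 0, "wy": 0, "wz": 0, "grip": 1},
  {"x": 120, "y": 272, "z": 40, "wx": 0, "wy": 0, "wz": 0, "grip": 1},
  {"x": 160, "y": 363, "z": 40, "wx": 0, "wy": 0, "wz": 0, "grip": 1},
  {"x": 200, "y": 454, "z": 40, "wx": 0, "wy": 0, "wz": 0, "grip": 1},
  {"x": 240, "y": 545, "z": 40, "wx": 0, "wy": 0, "wz": 0, "grip": 1},
  {"x": 289, "y": 655, "z": 40, "wx": 0, "wy": 0, "wz": 0, "grip": 1},
  {"x": 289, "y": 655, "z": 40, "wx": 0, "wy": 0, "wz": 0, "grip": 1},
  {"x": 289, "y": 655, "z": 40, "wx": 0, "wy": 0, "wz": 0, "grip": 1},
  {"x": 289, "y": 655, "z": 40, "wx": 0, "wy": 0, "wz": 0, "grip": 1},
])

```text
clock: 1.4
ee_pos: [0.5306, 0.0108, 0.2609]
eef_rot: [-180.0, 0.1, -63.4]
wrist_force: [0.1, -0.9, -0.7]
opening: 0.996
```

jog_arm([
  {"x": 38, "y": 86, "z": 0, "wx": 0, "wy": 0, "wz": 0, "grip": 1},
  {"x": 38, "y": 86, "z": 0, "wx": 0, "wy": 0, "wz": 0, "grip": 1},
  {"x": 38, "y": 86, "z": 0, "wx": 0, "wy": 0, "wz": 0, "grip": 1},
  {"x": 38, "y": 86, "z": 0, "wx": 0, "wy": 0, "wz": 0, "grip": 1},
])

```text
clock: 1.9
ee_pos: [0.568, 0.0964, 0.2604]
eef_rot: [179.9, 0.1, -63.4]
wrist_force: [-0.5, 0.5, -0.1]
opening: 1.002
```

```bash
python3 - <<'E'
from h import *
o=readout.observe(); print(o['clock'],o['ee_pos'],o['eef_rot'],o['joint_positions'].round(1))
m=viewer.camera_model('wrist'); cv2.imwrite('pics/w1.png',viewer.grab_frame('wrist'))
cv2.imwrite('pics/s1.png',viewer.grab_frame('scene'))
print(m, proj(m,[[.569,.097,.16],o['ee_pos']-[0,0,.022]],True))
E
```

```text
1.9 [0.56795657 0.09635496 0.26042982] [ 1.79927565e+02  8.62075477e-02 -6.33574898e+01] [-1.5 24.  86.6  0.  69.4 61.8]
{'fx': 371.64829954431775, 'fy': 371.64829954431775, 'cx': 325.9580192363492, 'cy': 239.57102440097572, 'eye': array([0.63928185, 0.13215184, 0.42482787]), 'orientation': array([-1.68820045e+01,  4.58988135e-02, -6.34060091e+01])} [[326.20317291 237.26962874]
 [326.37874931 280.40758666]]
```

View pics/w1.png

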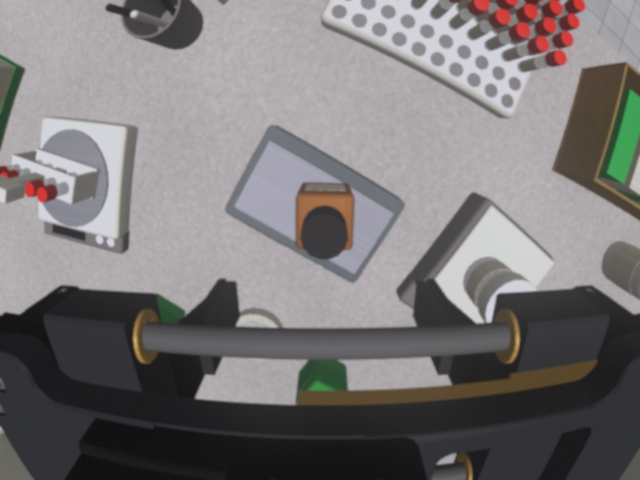

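View pics/s1.png

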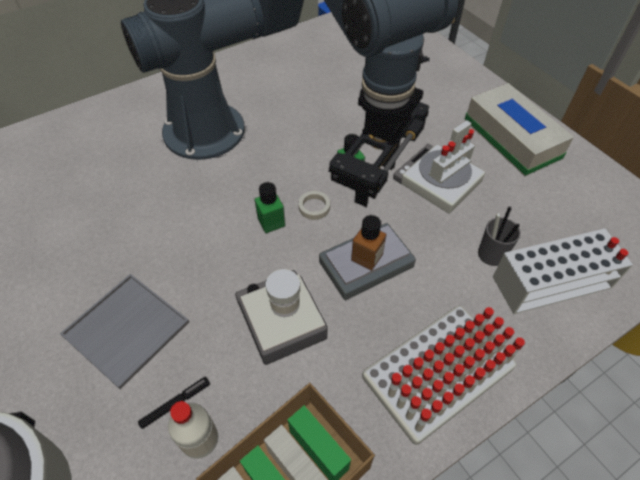

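The wrist view shows the cap at about (323,233), where I predicted (326,237), so they agree within about 3 mm. I'll quickly refine this with masks from this view.

```bash
python3 - <<'E'
from h import *
m=viewer.camera_model('wrist'); im=cv2.imread('pics/w1.png').astype(int)
x,y=285,195; g=im[y:y+75,x:x+85]; k=(g.sum(2)<130).astype(np.uint8)
c=max(cv2.findContours(k,cv2.RETR_EXTERNAL,cv2.CHAIN_APPROX_NONE)[0],key=cv2.contourArea)
r=cv2.minEnclosingCircle(c); print(r[0][0]+x,r[0][1]+y,r[1])
print('cap',plane(m,[(r[0][0]+x,r[0][1]+y)],.16,True), 'at.145',plane(m,[(r[0][0]+x,r[0][1]+y)],.145,True))
cv2.imwrite('pics/w1c.png',cv2.resize(im[100:300,20:420].astype(np.uint8),None,fx=2,fy=2,interpolation=cv2.INTER_CUBIC))
E
```

```text
Traceback (most recent call last):
ValueError: max() iterable argument is empty
```

```bash
python3 - <<'E'
from h import *
m=viewer.camera_model('wrist'); im=cv2.imread('pics/w1.png').astype(int)
x,y=285,195; g=im[y:y+75,x:x+85]; k=((g.max(2)-g.min(2)<25)&(g.sum(2)<200)).astype(np.uint8)
c=max(cv2.findContours(k,cv2.RETR_EXTERNAL,cv2.CHAIN_APPROX_NONE)[0],key=cv2.contourArea)
r=cv2.minEnclosingCircle(c); print(r[0][0]+x,r[0][1]+y,r[1])
print('cap',plane(m,[(r[0][0]+x,r[0][1]+y)],.16,True), 'at.145',plane(m,[(r[0][0]+x,r[0][1]+y)],.145,True))
cv2.imwrite('pics/w1c.png',cv2.resize(im[100:300,20:420].astype(np.uint8),None,fx=2,fy=2,interpolation=cv2.INTER_CUBIC))
E
```

```text
323.0 231.70588302612305 25.783668518066406
cap [[0.57187769 0.1003145  0.16      ]] at.145 [[0.56806024 0.0985626  0.145     ]]
```

View pics/w1c.png

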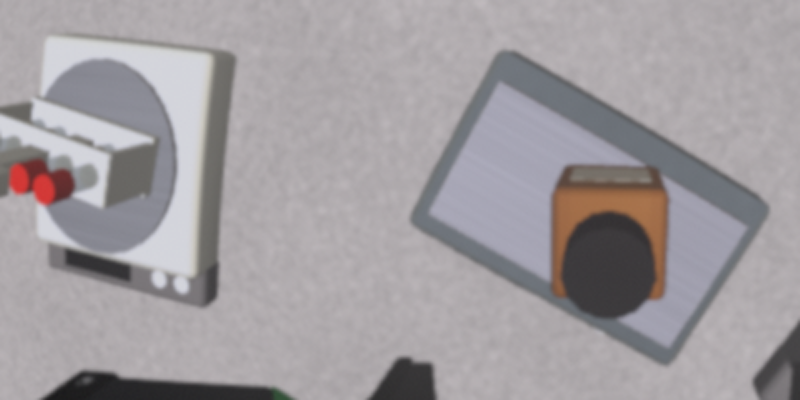

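The cap is at about (.570, .098). Descending to TCP z .147.

jog_arm([
  {"x": 2, "y": 2, "z": -30, "wx": 0, "wy": 0, "wz": 0, "grip": 1},
  {"x": 2, "y": 2, "z": -60, "wx": 0, "wy": 0, "wz": 0, "grip": 1},
  {"x": 2, "y": 2, "z": -90, "wx": 0, "wy": 0, "wz": 0, "grip": 1},
  {"x": 2, "y": 2, "z": -105, "wx": 0, "wy": 0, "wz": 0, "grip": 1},
  {"x": 2, "y": 2, "z": -113, "wx": 0, "wy": 0, "wz": 0, "grip": 1},
  {"x": 2, "y": 2, "z": -113, "wx": 0, "wy": 0, "wz": 0, "grip": 1},
])

```text
clock: 2.75
ee_pos: [0.5703, 0.0973, 0.1479]
eef_rot: [180.0, 0.1, -63.5]
wrist_force: [1.3, -0.6, 0.0]
opening: 0.998
```

jog_arm([
  {"x": 0, "y": 0, "z": 0, "wx": 0, "wy": 0, "wz": 0, "grip": 0.2},
  {"x": 0, "y": 0, "z": 0, "wx": 0, "wy": 0, "wz": 0, "grip": 0},
  {"x": 0, "y": 0, "z": 0, "wx": 0, "wy": 0, "wz": 0, "grip": -0.4},
  {"x": 0, "y": 0, "z": 0, "wx": 0, "wy": 0, "wz": 0, "grip": -0.6},
  {"x": 0, "y": 0, "z": 0, "wx": 0, "wy": 0, "wz": 0, "grip": -1},
  {"x": 0, "y": 0, "z": 0, "wx": 0, "wy": 0, "wz": 0, "grip": -1},
  {"x": 0, "y": 0, "z": 0, "wx": 0, "wy": 0, "wz": 0, "grip": -1},
])

```text
clock: 3.62
ee_pos: [0.5702, 0.0974, 0.1479]
eef_rot: [180.0, 0.1, -63.5]
wrist_force: [-0.8, 0.4, -0.3]
opening: 0.403
```

```bash
python3 - <<'E'
from h import *
o=readout.observe(); print(o['clock'],o['ee_pos'],o['eef_rot'],o['wrist_force'],o['opening'])
cv2.imwrite('pics/s2.png',viewer.grab_frame('scene')[150:350,230:500])
E
```

```text
3.625 [0.5701742  0.09742212 0.14788018] [ 1.79966112e+02  9.62189030e-02 -6.34855211e+01] [-0.84763291  0.40514482 -0.3339124 ] 0.4032981381216574
```

View pics/s2.png

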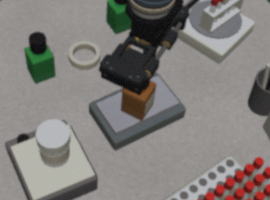

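Gripped: the opening is 35 mm, against a 36 mm cap. Now I'll lift it.

jog_arm([
  {"x": 0, "y": 0, "z": 8, "wx": 0, "wy": 0, "wz": 0, "grip": -1},
  {"x": 0, "y": 0, "z": 25, "wx": 0, "wy": 0, "wz": 0, "grip": -1},
  {"x": 0, "y": 0, "z": 50, "wx": 0, "wy": 0, "wz": 0, "grip": -1},
  {"x": 0, "y": 0, "z": 75, "wx": 0, "wy": 0, "wz": 0, "grip": -1},
  {"x": 0, "y": 0, "z": 100, "wx": 0, "wy": 0, "wz": 0, "grip": -1},
  {"x": 0, "y": 0, "z": 115, "wx": 0, "wy": 0, "wz": 0, "grip": -1},
  {"x": 0, "y": 0, "z": 120, "wx": 0, "wy": 0, "wz": 0, "grip": -1},
  {"x": 0, "y": 0, "z": 120, "wx": 0, "wy": 0, "wz": 0, "grip": -1},
])

```text
clock: 4.68
ee_pos: [0.5698, 0.0974, 0.2675]
eef_rot: [179.9, 0.1, -63.5]
wrist_force: [-0.8, 0.1, -1.9]
opening: 0.403
```

```bash
python3 - <<'E'
from h import *
m=viewer.camera_model('wrist'); im=viewer.grab_frame('wrist'); cv2.imwrite('pics/w2.png',im)
t=viewer.grab_frame('top'); cv2.imwrite('pics/t2.png',cv2.resize(t[170:270,190:320],None,fx=5,fy=5,interpolation=cv2.INTER_CUBIC))
E
```

```text
(no output)
```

View pics/w2.png

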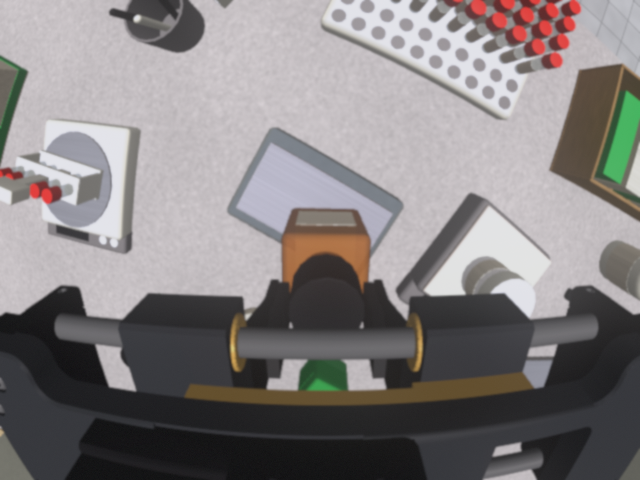

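View pics/t2.png

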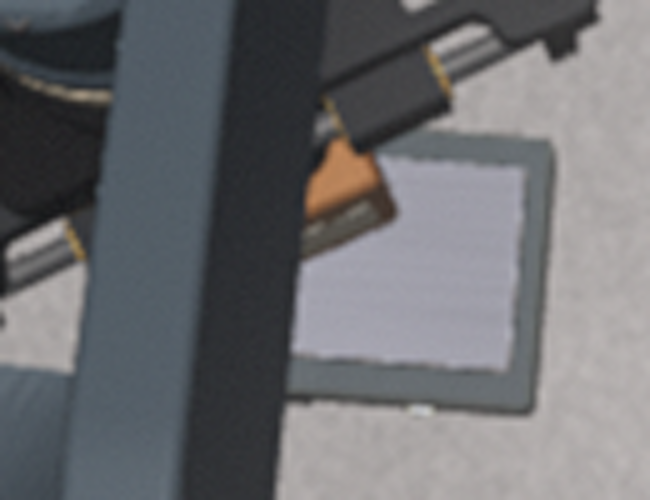

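The bottle hangs upright between the pads. Carrying it to the tray.

jog_arm([
  {"x": -5, "y": -15, "z": 0, "wx": 0, "wy": 0, "wz": 0, "grip": -1},
  {"x": -14, "y": -45, "z": 0, "wx": 0, "wy": 0, "wz": 0, "grip": -1},
  {"x": -27, "y": -90, "z": 0, "wx": 0, "wy": 0, "wz": 0, "grip": -1},
  {"x": -41, "y": -135, "z": 0, "wx": 0, "wy": 0, "wz": 0, "grip": -1},
  {"x": -55, "y": -180, "z": 0, "wx": 0, "wy": 0, "wz": 0, "grip": -1},
  {"x": -69, "y": -225, "z": 0, "wx": 0, "wy": 0, "wz": 0, "grip": -1},
  {"x": -82, "y": -270, "z": 0, "wx": 0, "wy": 0, "wz": 0, "grip": -1},
  {"x": -96, "y": -315, "z": 0, "wx": 0, "wy": 0, "wz": 0, "grip": -1},
  {"x": -105, "y": -345, "z": 0, "wx": 0, "wy": 0, "wz": 0, "grip": -1},
  {"x": -105, "y": -345, "z": 0, "wx": 0, "wy": 0, "wz": 0, "grip": -1},
])

```text
clock: 6.02
ee_pos: [0.4631, -0.2503, 0.2663]
eef_rot: [179.8, 0.2, -63.7]
wrist_force: [0.3, 0.9, -2.1]
opening: 0.406
```

jog_arm([
  {"x": -10, "y": -30, "z": 0, "wx": 0, "wy": 0, "wz": 0, "grip": -1},
  {"x": -20, "y": -65, "z": 0, "wx": 0, "wy": 0, "wz": 0, "grip": -1},
  {"x": -30, "y": -100, "z": -10, "wx": 0, "wy": 0, "wz": 0, "grip": -1},
  {"x": -33, "y": -110, "z": -35, "wx": 0, "wy": 0, "wz": 0, "grip": -1},
  {"x": -33, "y": -110, "z": -65, "wx": 0, "wy": 0, "wz": 0, "grip": -1},
  {"x": -33, "y": -110, "z": -90, "wx": 0, "wy": 0, "wz": 0, "grip": -1},
  {"x": -33, "y": -110, "z": -110, "wx": 0, "wy": 0, "wz": 0, "grip": -1},
  {"x": -33, "y": -110, "z": -120, "wx": 0, "wy": 0, "wz": 0, "grip": -1},
  {"x": -33, "y": -110, "z": -120, "wx": 0, "wy": 0, "wz": 0, "grip": -1},
])

```text
clock: 7.15
ee_pos: [0.4298, -0.3596, 0.1457]
eef_rot: [179.8, 0.3, -63.7]
wrist_force: [0.5, -0.4, -1.0]
opening: 0.407
```

```bash
python3 - <<'E'
from h import *
o=readout.observe(); print(o['clock'],o['ee_pos'],o['eef_rot'],o['wrist_force'],o['opening'])
cv2.imwrite('pics/s3.png',viewer.grab_frame('scene')); cv2.imwrite('pics/w3.png',viewer.grab_frame('wrist'))
E
```

```text
7.15 [ 0.42976829 -0.3595601   0.14568871] [179.77737731   0.27738308 -63.71432357] [ 0.53840387 -0.40080581 -1.00115528] 0.4070004768883134
```

View pics/s3.png

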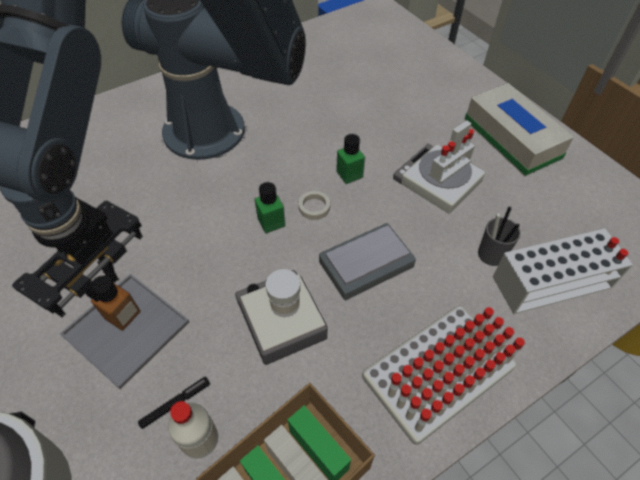

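View pics/w3.png

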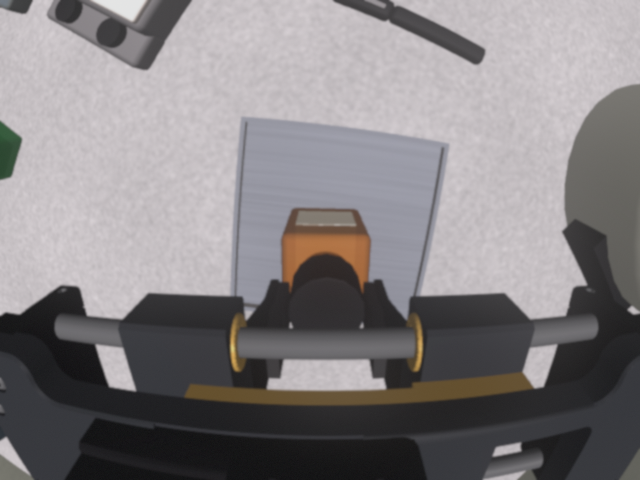

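```bash
python3 - <<'E'
from h import *
W=viewer.camera_model('wrist');T=viewer.camera_model('top');S=viewer.camera_model('scene')
for z in(0,.1,.15,.2): print(z,plane(W,[(567,180),(600,100)],z,True)[:,:2].round(3).tolist(),plane(T,[(573,190),(592,240)],z)[:,:2].round(3).tolist(),plane(S,[(70,470),(30,415)],z)[:,:2].round(3).tolist())
E
```

```text
0 [[0.576, -0.551], [0.669, -0.548]] [[0.637, -0.539], [0.534, -0.573]] [[0.626, -0.534], [0.5, -0.566]]
0.1 [[0.552, -0.478], [0.615, -0.476]] [[0.616, -0.482], [0.524, -0.513]] [[0.668, -0.507], [0.556, -0.535]]
0.15 [[0.54, -0.442], [0.588, -0.44]] [[0.606, -0.454], [0.519, -0.482]] [[0.69, -0.493], [0.585, -0.52]]
0.2 [[0.528, -0.406], [0.562, -0.405]] [[0.595, -0.425], [0.514, -0.452]] [[0.711, -0.48], [0.613, -0.504]]
```

The bucket clears the gripper body by a good margin. Setting the bottle down gently.

jog_arm([
  {"x": 0, "y": 0, "z": -15, "wx": 0, "wy": 0, "wz": 0, "grip": -1},
  {"x": 0, "y": 0, "z": -26, "wx": 0, "wy": 0, "wz": 0, "grip": -1},
  {"x": 0, "y": 0, "z": -32, "wx": 0, "wy": 0, "wz": 0, "grip": -1},
  {"x": 0, "y": 0, "z": -35, "wx": 0, "wy": 0, "wz": 0, "grip": -1},
  {"x": 0, "y": 0, "z": -37, "wx": 0, "wy": 0, "wz": 0, "grip": -1},
  {"x": 0, "y": 0, "z": -38, "wx": 0, "wy": 0, "wz": 0, "grip": -1},
  {"x": 0, "y": 0, "z": -38, "wx": 0, "wy": 0, "wz": 0, "grip": -1},
])

```text
clock: 8.12
ee_pos: [0.4305, -0.3606, 0.109]
eef_rot: [179.8, 0.1, -63.7]
wrist_force: [0.6, 0.6, -1.5]
opening: 0.402
```

jog_arm([
  {"x": 0, "y": 0, "z": -1, "wx": 0, "wy": 0, "wz": 0, "grip": -1},
  {"x": 0, "y": 0, "z": -2, "wx": 0, "wy": 0, "wz": 0, "grip": -1},
  {"x": 0, "y": 0, "z": -2, "wx": 0, "wy": 0, "wz": 0, "grip": -1},
])

```text
clock: 8.5
ee_pos: [0.4305, -0.3606, 0.107]
eef_rot: [179.8, 0.1, -63.7]
wrist_force: [0.1, 0.5, -1.5]
opening: 0.404
```

jog_arm([
  {"x": 0, "y": 0, "z": -1, "wx": 0, "wy": 0, "wz": 0, "grip": -1},
  {"x": 0, "y": 0, "z": -1, "wx": 0, "wy": 0, "wz": 0, "grip": -1},
])

```text
clock: 8.75
ee_pos: [0.4305, -0.3607, 0.1068]
eef_rot: [179.8, 0.1, -63.7]
wrist_force: [-1.3, 1.7, 5.6]
opening: 0.401
```

Contact at 5.6 N. Releasing and rising.

jog_arm([
  {"x": 0, "y": 0, "z": 0, "wx": 0, "wy": 0, "wz": 0, "grip": 0.2},
  {"x": 0, "y": 0, "z": 0, "wx": 0, "wy": 0, "wz": 0, "grip": 1},
  {"x": 0, "y": 0, "z": 0, "wx": 0, "wy": 0, "wz": 0, "grip": 1},
  {"x": 0, "y": 0, "z": 0, "wx": 0, "wy": 0, "wz": 0, "grip": 1},
  {"x": 0, "y": 0, "z": 20, "wx": 0, "wy": 0, "wz": 0, "grip": 1},
  {"x": 0, "y": 0, "z": 60, "wx": 0, "wy": 0, "wz": 0, "grip": 1},
  {"x": 0, "y": 0, "z": 110, "wx": 0, "wy": 0, "wz": 0, "grip": 1},
  {"x": 0, "y": 0, "z": 150, "wx": 0, "wy": 0, "wz": 0, "grip": 1},
  {"x": 0, "y": 0, "z": 150, "wx": 0, "wy": 0, "wz": 0, "grip": 1},
])

```text
clock: 9.88
ee_pos: [0.432, -0.3624, 0.2605]
eef_rot: [179.9, -0.4, -63.7]
wrist_force: [0.4, -0.9, -0.1]
opening: 0.999
```

```bash
python3 - <<'E'
from h import *
o=readout.observe(); print(o['clock'],o['ee_pos'],o['eef_rot'],o['opening'])
cv2.imwrite('pics/s4.png',viewer.grab_frame('scene')[220:420,0:250]); 
E
```

```text
9.875 [ 0.43203532 -0.36243412  0.26052698] [179.91972642  -0.41137393 -63.70620252] 0.9986905856141229
```

View pics/s4.png

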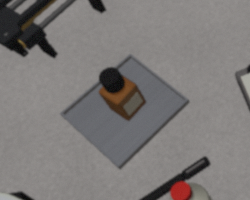

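The bottle stands upright on the tray. Moving on to the rack.

jog_arm([
  {"x": 3, "y": 50, "z": 5, "wx": 0, "wy": 0, "wz": 0.1, "grip": 1},
  {"x": 6, "y": 105, "z": 10, "wx": 0, "wy": 0, "wz": 0.22, "grip": 1},
  {"x": 9, "y": 160, "z": 10, "wx": 0, "wy": 0, "wz": 0.34, "grip": 1},
  {"x": 12, "y": 215, "z": 10, "wx": 0, "wy": 0, "wz": 0.46, "grip": 1},
  {"x": 15, "y": 270, "z": 10, "wx": 0, "wy": 0, "wz": 0.58, "grip": 1},
  {"x": 18, "y": 325, "z": 10, "wx": 0, "wy": 0, "wz": 0.7, "grip": 1},
  {"x": 21, "y": 380, "z": 10, "wx": 0, "wy": 0, "wz": 0.82, "grip": 1},
  {"x": 25, "y": 435, "z": 10, "wx": 0, "wy": 0, "wz": 0.94, "grip": 1},
  {"x": 28, "y": 490, "z": 10, "wx": 0, "wy": 0, "wz": 1.06, "grip": 1},
  {"x": 30, "y": 530, "z": 10, "wx": 0, "wy": 0, "wz": 1.18, "grip": 1},
])

```text
clock: 11.18
ee_pos: [0.4596, 0.1709, 0.2665]
eef_rot: [179.9, 0.1, 4.2]
wrist_force: [0.7, -0.7, -0.0]
opening: 1.0
```

```bash
python3 - <<'E'
from h import *
o=readout.observe(); print(o['clock'],o['ee_pos'],o['eef_rot'],((np.array([.475,.398,.27])-o['ee_pos'])*1000).round(1),np.radians(5.5-o['eef_rot'][2]))
W=viewer.camera_model('wrist');cv2.imwrite('pics/w5.png',viewer.grab_frame('wrist')); print(W)
E
```

```text
11.175 [0.45955827 0.17085834 0.26647829] [1.79851634e+02 8.14678861e-02 4.21193367e+00] [ 15.4 227.1   3.5] 0.02248099845335513
{'fx': 371.64829954431775, 'fy': 371.64829954431775, 'cx': 325.9580192363492, 'cy': 239.57102440097572, 'eye': array([0.45368972, 0.25097031, 0.43075235]), 'orientation': array([-17.00758291,   0.04614727,   4.16351006])}
```

View pics/w5.png

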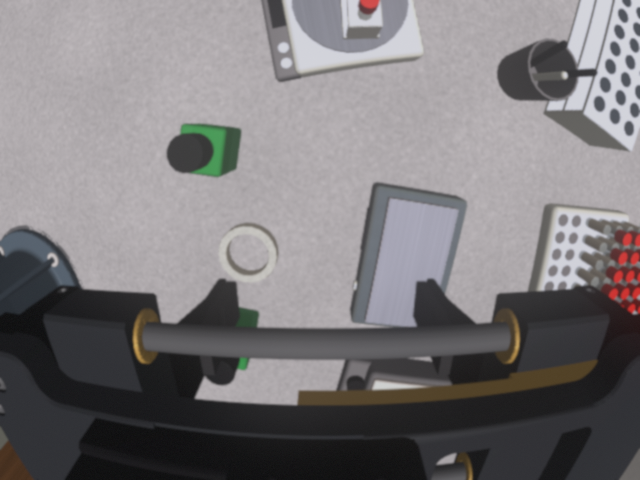

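jog_arm([
  {"x": 4, "y": 50, "z": 3, "wx": 0, "wy": 0, "wz": 0.02, "grip": 1},
  {"x": 8, "y": 105, "z": 3, "wx": 0, "wy": 0, "wz": 0.02, "grip": 1},
  {"x": 12, "y": 160, "z": 3, "wx": 0, "wy": 0, "wz": 0.02, "grip": 1},
  {"x": 15, "y": 210, "z": 3, "wx": 0, "wy": 0, "wz": 0.02, "grip": 1},
  {"x": 15, "y": 227, "z": 3, "wx": 0, "wy": 0, "wz": 0.02, "grip": 1},
  {"x": 15, "y": 227, "z": 3, "wx": 0, "wy": 0, "wz": 0.02, "grip": 1},
  {"x": 15, "y": 227, "z": 3, "wx": 0, "wy": 0, "wz": 0.02, "grip": 1},
])

```text
clock: 12.1
ee_pos: [0.4743, 0.3998, 0.2688]
eef_rot: [180.0, 0.1, 5.5]
wrist_force: [0.6, 0.0, 0.0]
opening: 0.996
```

```bash
python3 - <<'E'
from h import *
o=readout.observe(); print(o['clock'],o['ee_pos'],o['eef_rot'])
W=viewer.camera_model('wrist');im=viewer.grab_frame('wrist');cv2.imwrite('pics/w6.png',im); print(W)
cv2.imwrite('pics/w6c.png',cv2.resize(im[130:330,220:440],None,fx=3,fy=3,interpolation=cv2.INTER_CUBIC))
cv2.imwrite('pics/t6.png',viewer.grab_frame('top'))
E
```

```text
12.1 [0.47431649 0.39984774 0.26881761] [1.79988703e+02 1.35718216e-01 5.54472380e+00]
{'fx': 371.64829954431775, 'fy': 371.64829954431775, 'cx': 325.9580192363492, 'cy': 239.57102440097572, 'eye': array([0.46680721, 0.47941153, 0.43331184]), 'orientation': array([-16.87241046,   0.09791011,   5.4923464 ])}
```

View pics/w6c.png

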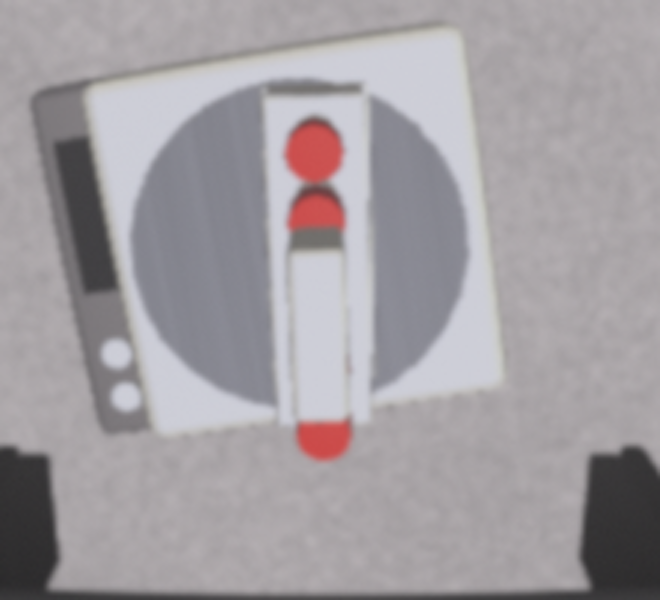

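View pics/t6.png

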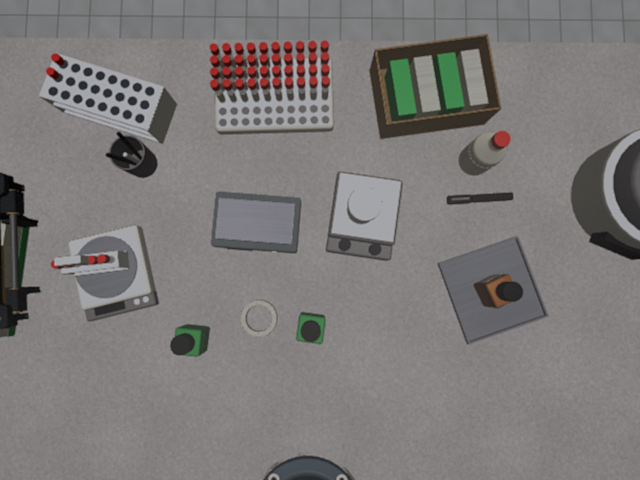

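The wrist crop shows the bar top from (288,250) to (350,422) in crop pixels. The cold plate is now bare in the top view, so I'll measure both, along with the pan.

```bash
python3 - <<'E'
from h import *
W=viewer.camera_model('wrist');T=viewer.camera_model('top')
c=lambda L:[(220+(u+.5)/3-.5,130+(v+.5)/3-.5) for u,v in L]
def quad(n,L,z,m=T,f=False):
    P=plane(m,L,z,f)[:,:2]; e=np.roll(P,-1,0)-P
    print(n,'c',P.mean(0).round(4),'sides',np.linalg.norm(e,axis=1).round(4),'ang',np.degrees(np.arctan2(e[:,1],e[:,0])).round(1))
quad('bar',c([(288,250),(345,250),(350,422),(297,422)]),.175,W,True)
print('pan L/R/T/B',plane(W,c([(131,242),(470,242),(295,80),(300,408)]),.05,True)[:,:2].round(4).tolist())
quad('house',c([(88,88),(460,30),(503,383),(160,435)]),.047,W,True)
t=cv2.imread('pics/t6.png').astype(int); x,y=205,185
g=t[y:y+75,x:x+105]; print(g[35,50],g[8,50],g[5,50],g[2,50])
s=g.sum(2); m=((g[:,:,0]-g[:,:,2]>-1)&(s>330)).astype(np.uint8)
m=cv2.morphologyEx(m,cv2.MORPH_OPEN,np.ones((3,3)))
k=max(cv2.findContours(m,cv2.RETR_EXTERNAL,cv2.CHAIN_APPROX_NONE)[0],key=cv2.contourArea)
quad('cold in',cv2.boxPoints(cv2.minAreaRect(k))+[x,y],.045)
m=((g[:,:,0]-g[:,:,2]>-1)).astype(np.uint8);m=cv2.morphologyEx(m,cv2.MORPH_OPEN,np.ones((3,3)))
k=max(cv2.findContours(m,cv2.RETR_EXTERNAL,cv2.CHAIN_APPROX_NONE)[0],key=cv2.contourArea)
quad('cold out',cv2.boxPoints(cv2.minAreaRect(k))+[x,y],.04)
E
```

```text
bar c [0.4749 0.3993] sides [0.0136 0.0439 0.0132 0.0439] ang [   5.5  -82.5 -174.5   97.9]
pan L/R/T/B [[0.4083, 0.3898], [0.5281, 0.4011], [0.4613, 0.4519], [0.4739, 0.3331]]
house c [0.4689 0.3957] sides [0.131  0.1302 0.13   0.1316] ang [  14.   -75.8 -165.3  104.6]
[136 127 128] [118 119 123] [132 132 136] [132 132 136]
cold in c [0.5619 0.1096] sides [0.0783 0.1501 0.0782 0.1489] ang [ -2.7 -93.9 176.4  86.1]
cold out c [0.5598 0.1073] sides [0.1098 0.1688 0.1097 0.167 ] ang [ -2.7 -93.9 176.3  86.1]
```

The bar is at (.475, .399) with yaw about 6°, directly under the gripper. Descending.

jog_arm([
  {"x": 1, "y": 0, "z": -30, "wx": 0, "wy": 0, "wz": 0, "grip": 1},
  {"x": 1, "y": 0, "z": -60, "wx": 0, "wy": 0, "wz": 0, "grip": 1},
  {"x": 1, "y": 0, "z": -85, "wx": 0, "wy": 0, "wz": 0, "grip": 0.6},
  {"x": 1, "y": 0, "z": -97, "wx": 0, "wy": 0, "wz": 0, "grip": 0.2},
  {"x": 1, "y": 0, "z": -103, "wx": 0, "wy": 0, "wz": 0, "grip": 0},
  {"x": 1, "y": 0, "z": -103, "wx": 0, "wy": 0, "wz": 0, "grip": 0},
  {"x": 1, "y": 0, "z": -103, "wx": 0, "wy": 0, "wz": 0, "grip": 0},
])

```text
clock: 13.08
ee_pos: [0.4764, 0.4002, 0.1675]
eef_rot: [-179.9, -0.0, 5.5]
wrist_force: [0.8, -0.0, 0.6]
opening: 0.544
```

jog_arm([
  {"x": 0, "y": 0, "z": 0, "wx": 0, "wy": 0, "wz": 0, "grip": -0.3},
  {"x": 0, "y": 0, "z": 0, "wx": 0, "wy": 0, "wz": 0, "grip": -0.5},
  {"x": 0, "y": 0, "z": 0, "wx": 0, "wy": 0, "wz": 0, "grip": -0.6},
  {"x": 0, "y": 0, "z": 0, "wx": 0, "wy": 0, "wz": 0, "grip": -0.7},
  {"x": 0, "y": 0, "z": 0, "wx": 0, "wy": 0, "wz": 0, "grip": -1},
  {"x": 0, "y": 0, "z": 0, "wx": 0, "wy": 0, "wz": 0, "grip": -1},
  {"x": 0, "y": 0, "z": 0, "wx": 0, "wy": 0, "wz": 0, "grip": -1},
])

```text
clock: 13.95
ee_pos: [0.4764, 0.4002, 0.1674]
eef_rot: [-179.9, -0.0, 5.5]
wrist_force: [0.8, 0.3, 0.1]
opening: 0.158
```

```bash
python3 - <<'E'
from h import *
o=readout.observe(); print(o['clock'],o['ee_pos'],o['eef_rot'],o['wrist_force'],o['opening']*87)
cv2.imwrite('pics/s7.png',cv2.resize(viewer.grab_frame('scene')[80:230,360:560],None,fx=3,fy=3))
E
```

```text
13.95 [0.47638373 0.40023017 0.1674406 ] [-1.79913424e+02 -3.56147868e-02  5.50099447e+00] [0.8065643  0.25341791 0.09988365] 13.76863519909918
```

View pics/s7.png

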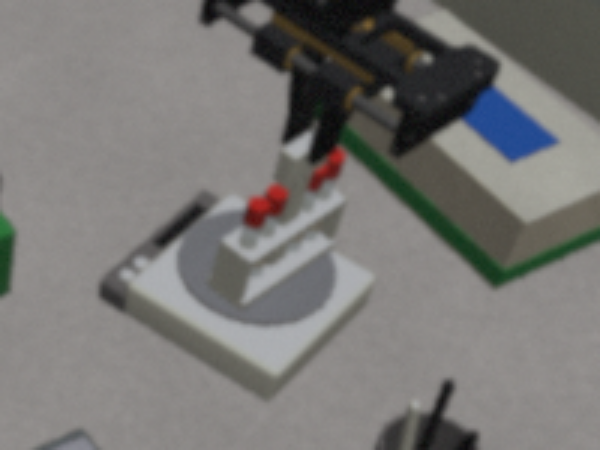

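Gripped at 13.8 mm on the 14 mm bar. Lifting and carrying it to the cold plate.

jog_arm([
  {"x": 0, "y": 0, "z": 8, "wx": 0, "wy": 0, "wz": 0, "grip": -1},
  {"x": 0, "y": 0, "z": 25, "wx": 0, "wy": 0, "wz": 0, "grip": -1},
  {"x": 0, "y": 0, "z": 50, "wx": 0, "wy": 0, "wz": 0, "grip": -1},
  {"x": 0, "y": 0, "z": 70, "wx": 0, "wy": 0, "wz": 0, "grip": -1},
  {"x": 3, "y": -10, "z": 80, "wx": 0, "wy": 0, "wz": 0, "grip": -1},
  {"x": 12, "y": -40, "z": 80, "wx": 0, "wy": 0, "wz": -0.03, "grip": -1},
  {"x": 24, "y": -80, "z": 80, "wx": 0, "wy": 0, "wz": -0.06, "grip": -1},
  {"x": 36, "y": -120, "z": 80, "wx": 0, "wy": 0, "wz": -0.09, "grip": -1},
  {"x": 44, "y": -150, "z": 80, "wx": 0, "wy": 0, "wz": -0.11, "grip": -1},
  {"x": 44, "y": -150, "z": 80, "wx": 0, "wy": 0, "wz": -0.11, "grip": -1},
])

```text
clock: 15.25
ee_pos: [0.521, 0.2475, 0.2477]
eef_rot: [-180.0, -0.0, -1.0]
wrist_force: [0.5, 1.6, -2.4]
opening: 0.154
```

jog_arm([
  {"x": 5, "y": -15, "z": 0, "wx": 0, "wy": 0, "wz": -0.01, "grip": -1},
  {"x": 16, "y": -55, "z": 0, "wx": 0, "wy": 0, "wz": -0.03, "grip": -1},
  {"x": 28, "y": -95, "z": 0, "wx": 0, "wy": 0, "wz": -0.045, "grip": -1},
  {"x": 38, "y": -128, "z": 0, "wx": 0, "wy": 0, "wz": -0.045, "grip": -1},
  {"x": 42, "y": -140, "z": 0, "wx": 0, "wy": 0, "wz": -0.045, "grip": -1},
  {"x": 42, "y": -140, "z": -10, "wx": 0, "wy": 0, "wz": -0.045, "grip": -1},
  {"x": 42, "y": -140, "z": -30, "wx": 0, "wy": 0, "wz": -0.045, "grip": -1},
  {"x": 42, "y": -140, "z": -45, "wx": 0, "wy": 0, "wz": -0.045, "grip": -1},
  {"x": 42, "y": -140, "z": -50, "wx": 0, "wy": 0, "wz": -0.045, "grip": -1},
  {"x": 42, "y": -140, "z": -50, "wx": 0, "wy": 0, "wz": -0.045, "grip": -1},
])

```text
clock: 16.5
ee_pos: [0.5627, 0.108, 0.1973]
eef_rot: [-180.0, 0.0, -3.6]
wrist_force: [0.2, -0.5, -1.3]
opening: 0.156
```

```bash
python3 - <<'E'
from h import *
o=readout.observe(); print(o['clock'],o['ee_pos'],o['eef_rot'],o['wrist_force'],o['opening']*87)
cv2.imwrite('pics/s8.png',cv2.resize(viewer.grab_frame('scene')[150:320,280:450],None,fx=3.5,fy=3.5))
W=viewer.camera_model('wrist');cv2.imwrite('pics/w8.png',viewer.grab_frame('wrist'))
E
```

```text
16.5 [0.56272138 0.10803721 0.19727542] [-1.79954187e+02  2.29073549e-02 -3.55736993e+00] [ 0.16393879 -0.45949413 -1.29778135] 13.553825947062508
```

View pics/s8.png

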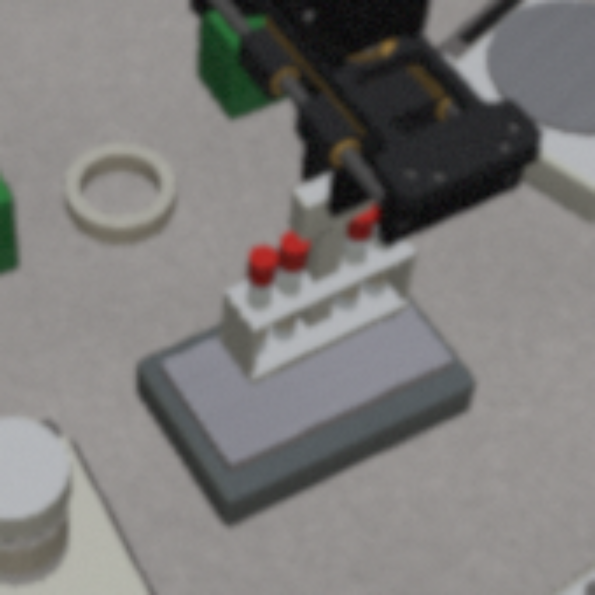

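View pics/w8.png

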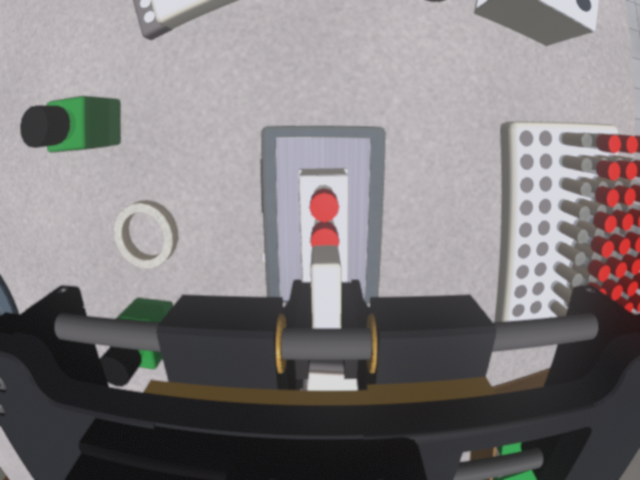

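It's aligned along the plate. Lowering it, with +2 mm in y.

jog_arm([
  {"x": -1, "y": 2, "z": -8, "wx": 0, "wy": 0, "wz": 0, "grip": -1},
  {"x": -1, "y": 2, "z": -18, "wx": 0, "wy": 0, "wz": 0, "grip": -1},
  {"x": -1, "y": 2, "z": -27, "wx": 0, "wy": 0, "wz": 0, "grip": -1},
  {"x": -1, "y": 2, "z": -32, "wx": 0, "wy": 0, "wz": 0, "grip": -1},
  {"x": -1, "y": 2, "z": -34, "wx": 0, "wy": 0, "wz": 0, "grip": -1},
  {"x": -1, "y": 2, "z": -34, "wx": 0, "wy": 0, "wz": 0, "grip": -1},
])

```text
clock: 17.35
ee_pos: [0.5625, 0.1097, 0.164]
eef_rot: [-180.0, -0.1, -3.6]
wrist_force: [-0.4, -0.5, -1.3]
opening: 0.155
```

jog_arm([
  {"x": 0, "y": 0, "z": -1, "wx": 0, "wy": 0, "wz": 0, "grip": -1},
  {"x": 0, "y": 0, "z": -1, "wx": 0, "wy": 0, "wz": 0, "grip": -1},
])

```text
clock: 17.6
ee_pos: [0.5626, 0.1097, 0.1632]
eef_rot: [-180.0, -0.1, -3.6]
wrist_force: [-0.0, 0.1, -1.1]
opening: 0.158
```

jog_arm([
  {"x": 0, "y": 0, "z": -1, "wx": 0, "wy": 0, "wz": 0, "grip": -1},
  {"x": 0, "y": 0, "z": -1, "wx": 0, "wy": 0, "wz": 0, "grip": -1},
])

```text
clock: 17.85
ee_pos: [0.5627, 0.1097, 0.1624]
eef_rot: [-180.0, -0.1, -3.6]
wrist_force: [-1.6, -0.7, -0.8]
opening: 0.159
```

jog_arm([
  {"x": 0, "y": 0, "z": -1, "wx": 0, "wy": 0, "wz": 0, "grip": -1},
  {"x": 0, "y": 0, "z": -1, "wx": 0, "wy": 0, "wz": 0, "grip": -1},
])

```text
clock: 18.1
ee_pos: [0.5631, 0.1097, 0.1624]
eef_rot: [-180.0, -0.2, -3.6]
wrist_force: [-2.0, -0.7, 5.8]
opening: 0.155
```

Contact. Releasing and going straight up.

jog_arm([
  {"x": 0, "y": 0, "z": 0, "wx": 0, "wy": 0, "wz": 0, "grip": -0.4},
  {"x": 0, "y": 0, "z": 0, "wx": 0, "wy": 0, "wz": 0, "grip": 0.2},
  {"x": 0, "y": 0, "z": 0, "wx": 0, "wy": 0, "wz": 0, "grip": 0.5},
  {"x": 0, "y": 0, "z": 0, "wx": 0, "wy": 0, "wz": 0, "grip": 0.5},
  {"x": 0, "y": 0, "z": 20, "wx": 0, "wy": 0, "wz": 0, "grip": 0.5},
  {"x": 0, "y": 0, "z": 50, "wx": 0, "wy": 0, "wz": 0, "grip": 1},
  {"x": 0, "y": 0, "z": 80, "wx": 0, "wy": 0, "wz": 0, "grip": 1},
  {"x": 0, "y": 0, "z": 100, "wx": 0, "wy": 0, "wz": 0, "grip": 1},
  {"x": 0, "y": 0, "z": 100, "wx": 0, "wy": 0, "wz": 0, "grip": 1},
])

```text
clock: 19.23
ee_pos: [0.5642, 0.1097, 0.264]
eef_rot: [-179.9, -0.4, -3.6]
wrist_force: [-0.6, -1.0, 0.1]
opening: 0.989
```

jog_arm([
  {"x": 5, "y": -50, "z": 0, "wx": 0, "wy": 0, "wz": 0, "grip": 1},
  {"x": 10, "y": -100, "z": 0, "wx": 0, "wy": 0, "wz": 0, "grip": 1},
  {"x": 15, "y": -150, "z": 0, "wx": 0, "wy": 0, "wz": 0, "grip": 1},
  {"x": 17, "y": -195, "z": 0, "wx": 0, "wy": 0, "wz": 0, "grip": 1},
  {"x": 17, "y": -206, "z": 0, "wx": 0, "wy": 0, "wz": 0, "grip": 1},
  {"x": 17, "y": -206, "z": 0, "wx": 0, "wy": 0, "wz": 0, "grip": 1},
  {"x": 17, "y": -206, "z": 0, "wx": 0, "wy": 0, "wz": 0, "grip": 1},
])

```text
clock: 20.1
ee_pos: [0.5807, -0.0947, 0.2635]
eef_rot: [-179.9, -0.4, -3.5]
wrist_force: [0.5, 0.6, 0.0]
opening: 0.997
```

```bash
python3 - <<'E'
from h import *
o=readout.observe(); print(o['clock'],o['ee_pos'],o['eef_rot'],o['wrist_force'],o['opening']*87)
W=viewer.camera_model('wrist');im=viewer.grab_frame('wrist');cv2.imwrite('pics/w9.png',im);print(W,proj(W,[.580,-.096,.135],True))
E
```

```text
20.1 [ 0.58074478 -0.09473518  0.26346585] [-179.87982183   -0.36139249   -3.5014704 ] [0.45267908 0.58479674 0.01601434] 86.77691396774644
{'fx': 371.64829954431775, 'fy': 371.64829954431775, 'cx': 325.9580192363492, 'cy': 239.57102440097572, 'eye': array([ 0.58435156, -0.0152674 ,  0.42810612]), 'orientation': array([-16.73329494,  -0.3976784 ,  -3.54985984])} [[324.27244625 231.05578593]]
```

View pics/w9.png

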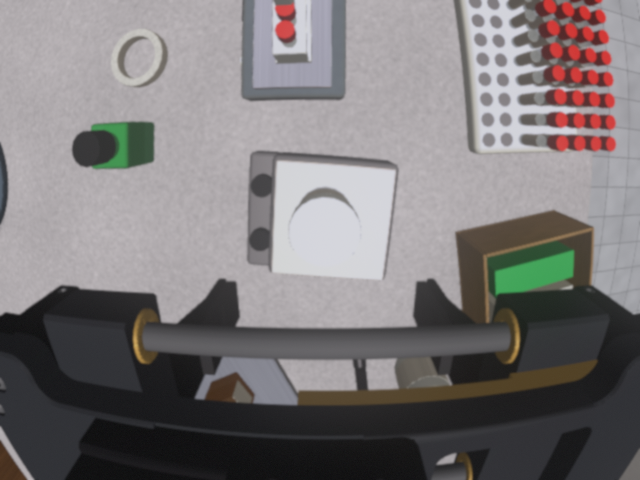

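The lid is centred at about (325,231), and my prediction was (324,231). Descending onto it.

jog_arm([
  {"x": 0, "y": -1, "z": -40, "wx": 0, "wy": 0.006, "wz": 0, "grip": 1},
  {"x": 0, "y": -1, "z": -80, "wx": 0, "wy": 0.006, "wz": 0, "grip": 1},
  {"x": 0, "y": -1, "z": -105, "wx": 0, "wy": 0.006, "wz": 0, "grip": 1},
  {"x": 0, "y": -1, "z": -125, "wx": 0, "wy": 0.006, "wz": 0, "grip": 1},
  {"x": 0, "y": -1, "z": -135, "wx": 0, "wy": 0.006, "wz": 0, "grip": 1},
  {"x": 0, "y": -1, "z": -135, "wx": 0, "wy": 0.006, "wz": 0, "grip": 1},
])

```text
clock: 20.9
ee_pos: [0.5807, -0.0947, 0.1283]
eef_rot: [-179.9, 0.0, -3.4]
wrist_force: [-0.6, 0.5, 0.6]
opening: 1.001
```

jog_arm([
  {"x": 0, "y": 0, "z": 0, "wx": 0, "wy": 0, "wz": 0, "grip": 0.6},
  {"x": 0, "y": 0, "z": 0, "wx": 0, "wy": 0, "wz": 0, "grip": 0.5},
  {"x": 0, "y": 0, "z": 0, "wx": 0, "wy": 0, "wz": 0, "grip": 0.4},
  {"x": 0, "y": 0, "z": 0, "wx": 0, "wy": 0, "wz": 0, "grip": 0},
  {"x": 0, "y": 0, "z": 0, "wx": 0, "wy": 0, "wz": 0, "grip": -1},
  {"x": 0, "y": 0, "z": 0, "wx": 0, "wy": 0, "wz": 0, "grip": -1},
  {"x": 0, "y": 0, "z": 0, "wx": 0, "wy": 0, "wz": 0, "grip": -1},
])

```text
clock: 21.78
ee_pos: [0.5807, -0.0948, 0.1287]
eef_rot: [-179.9, 0.0, -3.4]
wrist_force: [-0.5, 0.2, 5.4]
opening: 0.676
```

The opening is 58.8 mm on the 60 mm lid. Lifting high (underside above .22) to clear the rack.

jog_arm([
  {"x": 0, "y": 0, "z": 8, "wx": 0, "wy": 0, "wz": 0, "grip": -1},
  {"x": 0, "y": 0, "z": 25, "wx": 0, "wy": 0, "wz": 0, "grip": -1},
  {"x": 0, "y": 0, "z": 55, "wx": 0, "wy": 0, "wz": 0, "grip": -1},
  {"x": 0, "y": 0, "z": 90, "wx": 0, "wy": 0, "wz": 0, "grip": -1},
  {"x": 0, "y": 0, "z": 125, "wx": 0, "wy": 0, "wz": 0, "grip": -1},
  {"x": 0, "y": 0, "z": 155, "wx": 0, "wy": 0, "wz": 0, "grip": -1},
  {"x": 0, "y": 0, "z": 170, "wx": 0, "wy": 0, "wz": 0, "grip": -1},
  {"x": 0, "y": 0, "z": 175, "wx": 0, "wy": 0, "wz": 0, "grip": -1},
  {"x": 0, "y": 0, "z": 175, "wx": 0, "wy": 0, "wz": 0, "grip": -1},
])

```text
clock: 22.9
ee_pos: [0.5802, -0.0947, 0.303]
eef_rot: [-179.9, 0.1, -3.4]
wrist_force: [0.4, -0.1, -2.0]
opening: 0.678
```

```bash
python3 - <<'E'
from h import *
o=readout.observe(); print(o['clock'],o['ee_pos'],o['eef_rot'],o['wrist_force'],o['opening']*87)
cv2.imwrite('pics/s10.png',viewer.grab_frame('scene'));cv2.imwrite('pics/w10.png',viewer.grab_frame('wrist'))
E
```

```text
22.9 [ 0.58023508 -0.09465424  0.30300803] [-1.79882945e+02  8.24791726e-02 -3.40535764e+00] [ 0.4081172  -0.05788171 -2.00461387] 59.00224806074016
```

View pics/s10.png

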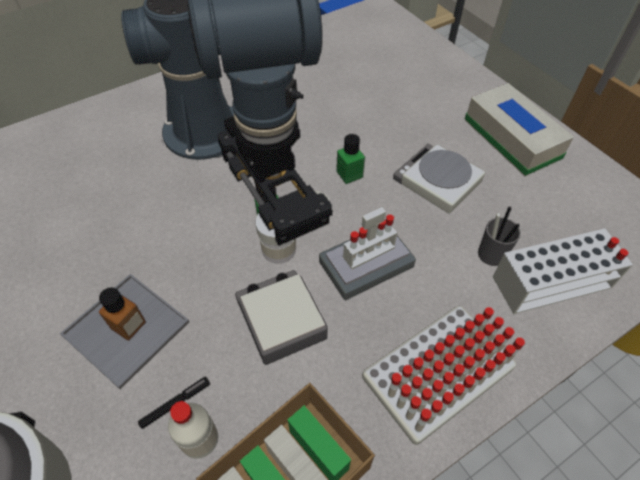

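View pics/w10.png

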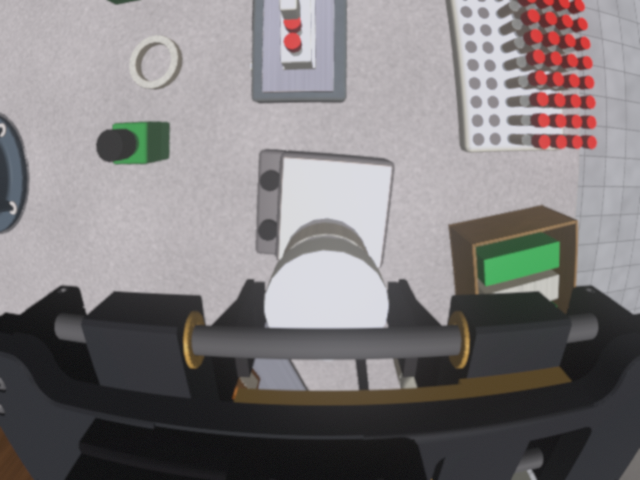

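The pot is held level, the rack stands well on the cold plate, and the pan is empty. Carrying the pot over.

jog_arm([
  {"x": -10, "y": 8, "z": 0, "wx": 0, "wy": 0, "wz": 0, "grip": -1},
  {"x": -28, "y": 30, "z": 0, "wx": 0, "wy": 0, "wz": 0, "grip": -1},
  {"x": -50, "y": 62, "z": 0, "wx": 0, "wy": 0, "wz": 0, "grip": -1},
  {"x": -70, "y": 98, "z": 0, "wx": 0, "wy": 0, "wz": 0, "grip": -1},
  {"x": -85, "y": 138, "z": 0, "wx": 0, "wy": 0, "wz": 0, "grip": -1},
  {"x": -95, "y": 180, "z": 0, "wx": 0, "wy": 0, "wz": 0, "grip": -1},
  {"x": -102, "y": 222, "z": 0, "wx": 0, "wy": 0, "wz": 0, "grip": -1},
  {"x": -106, "y": 264, "z": 0, "wx": 0, "wy": 0, "wz": 0, "grip": -1},
  {"x": -108, "y": 295, "z": 0, "wx": 0, "wy": 0, "wz": 0, "grip": -1},
  {"x": -108, "y": 300, "z": 0, "wx": 0, "wy": 0, "wz": 0, "grip": -1},
])

```text
clock: 24.25
ee_pos: [0.4703, 0.2071, 0.3017]
eef_rot: [-179.9, 0.3, -3.2]
wrist_force: [-0.2, 0.1, -2.1]
opening: 0.675
```

jog_arm([
  {"x": -1, "y": 20, "z": 0, "wx": 0, "wy": 0, "wz": 0, "grip": -1},
  {"x": -2, "y": 55, "z": 0, "wx": 0, "wy": 0, "wz": 0, "grip": -1},
  {"x": -3, "y": 95, "z": -5, "wx": 0, "wy": 0, "wz": 0, "grip": -1},
  {"x": -3, "y": 135, "z": -15, "wx": 0, "wy": 0, "wz": 0, "grip": -1},
  {"x": -3, "y": 165, "z": -35, "wx": 0, "wy": 0, "wz": 0, "grip": -1},
  {"x": -3, "y": 180, "z": -60, "wx": 0, "wy": 0, "wz": 0, "grip": -1},
  {"x": -3, "y": 186, "z": -90, "wx": 0, "wy": 0, "wz": 0, "grip": -1},
  {"x": -3, "y": 187, "z": -115, "wx": 0, "wy": 0, "wz": 0, "grip": -1},
  {"x": -3, "y": 187, "z": -130, "wx": 0, "wy": 0, "wz": 0, "grip": -1},
  {"x": -3, "y": 187, "z": -130, "wx": 0, "wy": 0, "wz": 0, "grip": -1},
])

```text
clock: 25.5
ee_pos: [0.4667, 0.393, 0.1704]
eef_rot: [-180.0, 0.4, -3.3]
wrist_force: [0.0, 0.6, -1.0]
opening: 0.674
```

```bash
python3 - <<'E'
from h import *
o=readout.observe(); print(o['clock'],o['ee_pos'],o['eef_rot'],o['wrist_force'],o['opening']*87)
cv2.imwrite('pics/s11.png',cv2.resize(viewer.grab_frame('scene')[100:250,350:550],None,fx=3.5,fy=3.5));cv2.imwrite('pics/w11.png',viewer.grab_frame('wrist'))
E
```

```text
25.5 [0.46669634 0.39298093 0.17042694] [-179.98484177    0.42282789   -3.25789325] [ 0.01507321  0.55551752 -1.002602  ] 58.610269692596255
```

View pics/s11.png

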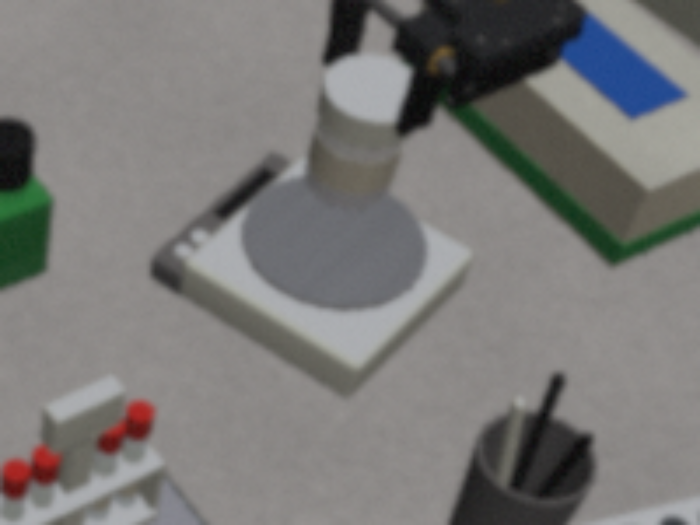

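View pics/w11.png

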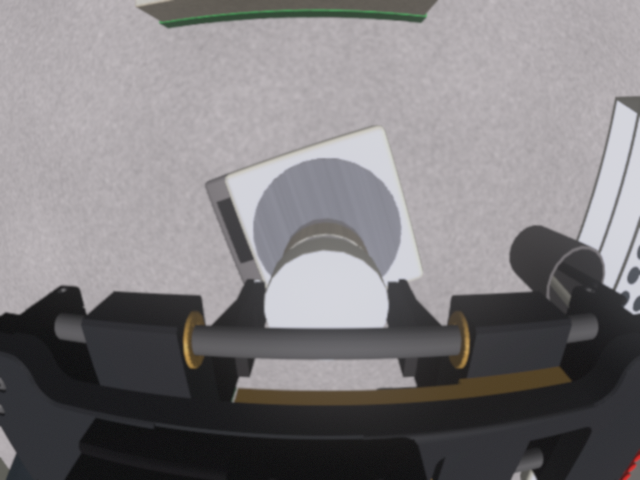

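The pot is over the pan. Lowering 50 mm with small corrections, then feeling for contact.

jog_arm([
  {"x": 2, "y": 1, "z": -10, "wx": 0, "wy": -0.007, "wz": 0, "grip": -1},
  {"x": 2, "y": 1, "z": -25, "wx": 0, "wy": -0.007, "wz": 0, "grip": -1},
  {"x": 2, "y": 1, "z": -38, "wx": 0, "wy": -0.007, "wz": 0, "grip": -1},
  {"x": 2, "y": 1, "z": -46, "wx": 0, "wy": -0.007, "wz": 0, "grip": -1},
  {"x": 2, "y": 1, "z": -50, "wx": 0, "wy": -0.007, "wz": 0, "grip": -1},
  {"x": 2, "y": 1, "z": -50, "wx": 0, "wy": -0.007, "wz": 0, "grip": -1},
])

```text
clock: 26.35
ee_pos: [0.4699, 0.395, 0.1221]
eef_rot: [-179.8, -0.2, -3.2]
wrist_force: [0.5, -0.5, -2.6]
opening: 0.672
```

jog_arm([
  {"x": 0, "y": 0, "z": -1, "wx": 0, "wy": 0, "wz": 0, "grip": -1},
  {"x": 0, "y": 0, "z": -1, "wx": 0, "wy": 0, "wz": 0, "grip": -1},
])

```text
clock: 26.6
ee_pos: [0.4701, 0.3951, 0.1214]
eef_rot: [-179.8, -0.2, -3.2]
wrist_force: [-0.2, -0.7, -1.2]
opening: 0.68
```

jog_arm([
  {"x": -1, "y": -1, "z": -1, "wx": 0, "wy": 0.003, "wz": 0, "grip": -1},
  {"x": -1, "y": -1, "z": -2, "wx": 0, "wy": 0.003, "wz": 0, "grip": -1},
  {"x": -1, "y": -1, "z": -2, "wx": 0, "wy": 0.003, "wz": 0, "grip": -1},
])

```text
clock: 26.98
ee_pos: [0.4691, 0.394, 0.1193]
eef_rot: [-179.8, -0.0, -3.2]
wrist_force: [-0.7, 0.6, -0.3]
opening: 0.673
```

jog_arm([
  {"x": 0, "y": 0, "z": -1, "wx": 0, "wy": 0, "wz": 0, "grip": -1},
  {"x": 0, "y": 0, "z": -1, "wx": 0, "wy": 0, "wz": 0, "grip": -1},
])

```text
clock: 27.22
ee_pos: [0.4692, 0.3942, 0.1187]
eef_rot: [-179.8, -0.0, -3.2]
wrist_force: [-0.6, 0.1, 1.2]
opening: 0.676
```

jog_arm([
  {"x": 0, "y": 0, "z": -1, "wx": 0, "wy": 0, "wz": 0, "grip": -1},
  {"x": 0, "y": 0, "z": -1, "wx": 0, "wy": 0, "wz": 0, "grip": -1},
])

```text
clock: 27.48
ee_pos: [0.4692, 0.3943, 0.1187]
eef_rot: [-179.8, -0.1, -3.2]
wrist_force: [-1.8, -1.9, 6.1]
opening: 0.672
```

Contact. Releasing and rising.

jog_arm([
  {"x": 0, "y": 0, "z": 0, "wx": 0, "wy": 0, "wz": 0, "grip": 0.6},
  {"x": 0, "y": 0, "z": 0, "wx": 0, "wy": 0, "wz": 0, "grip": 1},
  {"x": 0, "y": 0, "z": 0, "wx": 0, "wy": 0, "wz": 0, "grip": 1},
  {"x": 0, "y": 0, "z": 0, "wx": 0, "wy": 0, "wz": 0, "grip": 1},
  {"x": 0, "y": 0, "z": 25, "wx": 0, "wy": 0, "wz": 0, "grip": 1},
  {"x": 0, "y": 0, "z": 65, "wx": 0, "wy": 0, "wz": 0, "grip": 1},
  {"x": 0, "y": 0, "z": 115, "wx": 0, "wy": 0, "wz": 0, "grip": 1},
  {"x": 0, "y": 0, "z": 155, "wx": 0, "wy": 0, "wz": 0, "grip": 1},
  {"x": 0, "y": 0, "z": 160, "wx": 0, "wy": 0, "wz": 0, "grip": 1},
  {"x": 0, "y": 0, "z": 160, "wx": 0, "wy": 0, "wz": 0, "grip": 1},
])

```text
clock: 28.72
ee_pos: [0.4687, 0.3941, 0.2781]
eef_rot: [-179.8, -0.0, -3.2]
wrist_force: [-0.2, -0.7, -0.5]
opening: 1.001
```

```bash
python3 - <<'E'
from h import *
o=readout.observe(); print(o['clock'],o['ee_pos'],o['eef_rot'],o['wrist_force'],o['opening']*87)
W=viewer.camera_model('wrist');im=viewer.grab_frame('wrist');cv2.imwrite('pics/w12.png',im)
cv2.imwrite('pics/t12.png',viewer.grab_frame('top'))
print(proj(W,[[.469,.393,.125],[.4685,.393,.05]],True), (np.array([.431,-.361,.26])-o['ee_pos'])*1000)
E
```

```text
28.725 [0.46874042 0.3940887  0.2781407 ] [-1.79808093e+02 -2.92769018e-02 -3.23978894e+00] [-0.21971315 -0.6618689  -0.52870425] 87.09291192123293
[[326.30447072 223.52159587]
 [325.69527734 206.50236815]] [ -37.74042336 -755.08869678  -18.14070281]
```

View pics/w12.png

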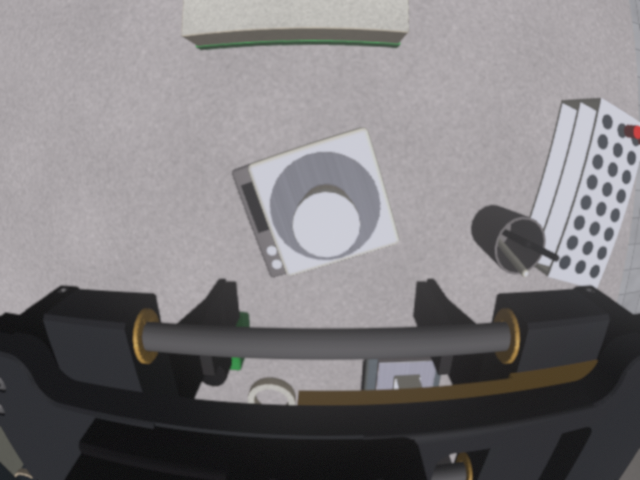

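View pics/t12.png

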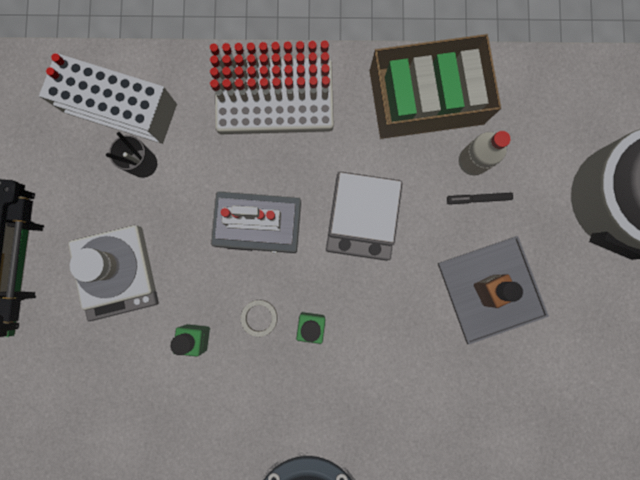

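The pot is centred on the pan: lid at (327,223), prediction (326,224). The stirrer is bare at (365,210) in the top view. I'll measure the stirrer plate and check the rack placement.

```bash
python3 - <<'E'
from h import *
T=viewer.camera_model('top')
t=cv2.imread('pics/t12.png').astype(int); x,y=320,165
def quad(n,L,z,m=T,f=False):
    P=plane(m,L,z,f)[:,:2]; e=np.roll(P,-1,0)-P
    print(n,'c',P.mean(0).round(4),'sides',np.linalg.norm(e,axis=1).round(4),'ang',np.degrees(np.arctan2(e[:,1],e[:,0])).round(1))
g=t[y:y+100,x:x+90]; m=(g.sum(2)>460).astype(np.uint8); m=cv2.morphologyEx(m,cv2.MORPH_OPEN,np.ones((5,5)))
k=max(cv2.findContours(m,cv2.RETR_EXTERNAL,cv2.CHAIN_APPROX_NONE)[0],key=cv2.contourArea)
quad('stir',cv2.boxPoints(cv2.minAreaRect(k))+[x,y],.06)
cv2.imwrite('pics/t12c.png',cv2.resize(t[185:260,205:310].astype(np.uint8),None,fx=7,fy=7,interpolation=cv2.INTER_CUBIC))
cv2.imwrite('pics/t12d.png',cv2.resize(t[260:320,460:540].astype(np.uint8),None,fx=8,fy=8,interpolation=cv2.INTER_CUBIC))
E
```

```text
stir c [ 0.5882 -0.1063] sides [0.1165 0.1172 0.1163 0.1159] ang [ -7.7 -97.8 171.6  82.3]
```

View pics/t12c.png

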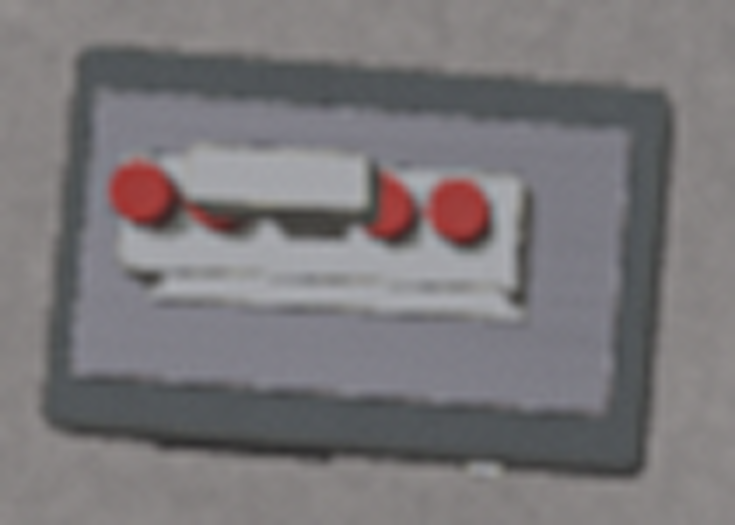

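View pics/t12d.png

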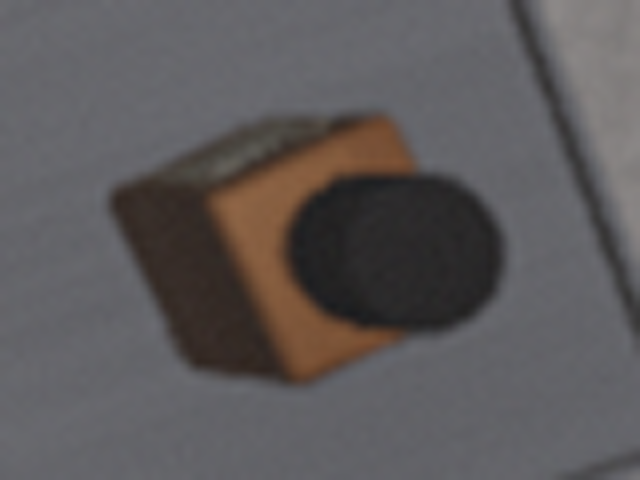

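```bash
python3 - <<'E'
from h import *
T=viewer.camera_model('top')
f=lambda u,v,k,x,y:(x+(u+.5)/k-.5,y+(v+.5)/k-.5)
P=plane(T,[f(152,299,7,205,185),f(522,318,7,205,185)],.047); print(P[:,:2],np.linalg.norm(P[1]-P[0]), 'rack c from front edge',P.mean(0)[:2]+.018*np.array([np.cos(np.radians(-3.5)),np.sin(np.radians(-3.5))]))
print('bar',plane(T,[f(280,178,7,205,185)],.170)[:,:2])
print('bottle cap top',plane(T,[f(420,252,8,460,260)],.119)[:,:2])
E
```

```text
[[0.5474932  0.16329186]
 [0.54313616 0.06065576]] 0.10272854585753688 rack c from front edge [0.5632811  0.11087494]
bar [[0.5624202 0.1095428]]
bottle cap top [[ 0.43065207 -0.35656289]]
```

The rack centre is within about 1.5 mm of the plate middle. Now for the bottle on the tray.

jog_arm([
  {"x": -2, "y": -45, "z": 0, "wx": 0, "wy": 0, "wz": -0.1, "grip": 1},
  {"x": -5, "y": -100, "z": 0, "wx": 0, "wy": 0, "wz": -0.22, "grip": 1},
  {"x": -8, "y": -155, "z": 0, "wx": 0, "wy": 0, "wz": -0.34, "grip": 1},
  {"x": -10, "y": -210, "z": 0, "wx": 0, "wy": 0, "wz": -0.46, "grip": 1},
  {"x": -13, "y": -265, "z": 0, "wx": 0, "wy": 0, "wz": -0.58, "grip": 1},
  {"x": -16, "y": -320, "z": 0, "wx": 0, "wy": 0, "wz": -0.7, "grip": 1},
  {"x": -19, "y": -375, "z": 0, "wx": 0, "wy": 0, "wz": -0.82, "grip": 1},
  {"x": -22, "y": -430, "z": 0, "wx": 0, "wy": 0, "wz": -0.94, "grip": 1},
  {"x": -25, "y": -485, "z": 0, "wx": 0, "wy": 0, "wz": -1.055, "grip": 1},
  {"x": -27, "y": -530, "z": 0, "wx": 0, "wy": 0, "wz": -1.055, "grip": 1},
])

```text
clock: 30.08
ee_pos: [0.44, -0.138, 0.2752]
eef_rot: [180.0, 0.3, -63.8]
wrist_force: [-0.0, 0.2, 0.5]
opening: 0.998
```

jog_arm([
  {"x": -2, "y": -50, "z": 0, "wx": 0, "wy": 0, "wz": 0, "grip": 1},
  {"x": -5, "y": -105, "z": 0, "wx": 0, "wy": 0, "wz": 0, "grip": 1},
  {"x": -7, "y": -160, "z": -5, "wx": 0, "wy": 0, "wz": 0, "grip": 1},
  {"x": -9, "y": -205, "z": -10, "wx": 0, "wy": 0, "wz": 0, "grip": 1},
  {"x": -9, "y": -221, "z": -15, "wx": 0, "wy": 0, "wz": 0, "grip": 1},
  {"x": -9, "y": -221, "z": -15, "wx": 0, "wy": 0, "wz": 0, "grip": 1},
  {"x": -9, "y": -221, "z": -15, "wx": 0, "wy": 0, "wz": 0, "grip": 1},
])

```text
clock: 30.95
ee_pos: [0.4309, -0.357, 0.2596]
eef_rot: [180.0, 0.4, -63.7]
wrist_force: [-0.4, 0.3, 0.7]
opening: 1.0
```

```bash
python3 - <<'E'
from h import *
o=readout.observe(); print(o['clock'],o['ee_pos'],o['eef_rot'])
W=viewer.camera_model('wrist');im=viewer.grab_frame('wrist')
x,y=285,195; g=im[y:y+85,x:x+85].astype(int); k=((g.max(2)-g.min(2)<25)&(g.sum(2)<200)).astype(np.uint8)
c=max(cv2.findContours(k,cv2.RETR_EXTERNAL,cv2.CHAIN_APPROX_NONE)[0],key=cv2.contourArea); r=cv2.minEnclosingCircle(c); p=(r[0][0]+x,r[0][1]+y);print(p,r[1],plane(W,[p],.119,True),plane(W,[p],.104,True))
cv2.imwrite('pics/w13.png',im)
E
```

```text
30.95 [ 0.43086338 -0.35696922  0.25959349] [179.99432907   0.42175824 -63.73499099]
(328.55176162719727, 224.9306411743164) 22.216489791870117 [[ 0.43167454 -0.35775105  0.119     ]] [[ 0.42818381 -0.35947943  0.104     ]]
```

View pics/w13.png

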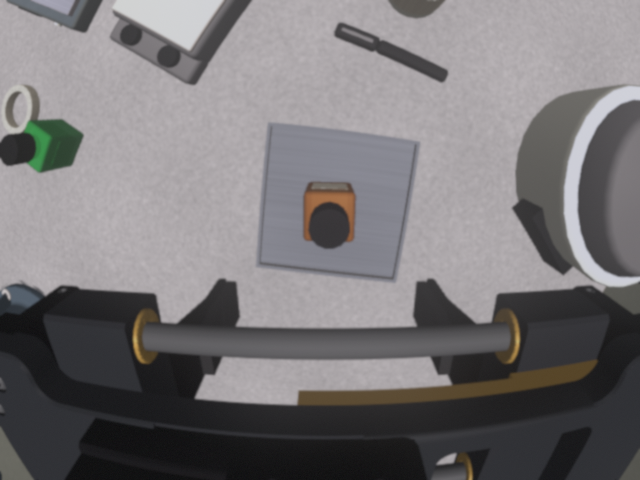

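The cap is at about (.4305, -.359). Descending and gripping.

jog_arm([
  {"x": 0, "y": -2, "z": -40, "wx": -0.007, "wy": -0.003, "wz": 0, "grip": 1},
  {"x": 0, "y": -2, "z": -80, "wx": -0.007, "wy": -0.003, "wz": 0, "grip": 1},
  {"x": 0, "y": -2, "z": -115, "wx": -0.007, "wy": -0.003, "wz": 0, "grip": 1},
  {"x": 0, "y": -2, "z": -138, "wx": -0.007, "wy": -0.003, "wz": 0, "grip": 1},
  {"x": 0, "y": -2, "z": -149, "wx": -0.007, "wy": -0.003, "wz": 0, "grip": 1},
  {"x": 0, "y": -2, "z": -153, "wx": -0.007, "wy": -0.003, "wz": 0, "grip": 1},
  {"x": 0, "y": -2, "z": -153, "wx": -0.007, "wy": -0.003, "wz": 0, "grip": 1},
])

```text
clock: 31.88
ee_pos: [0.4316, -0.3591, 0.1077]
eef_rot: [180.0, -0.1, -63.7]
wrist_force: [0.1, 0.2, 0.2]
opening: 1.002
```

jog_arm([
  {"x": 0, "y": 0, "z": 0, "wx": 0, "wy": 0, "wz": 0, "grip": 0.2},
  {"x": 0, "y": 0, "z": 0, "wx": 0, "wy": 0, "wz": 0, "grip": 0},
  {"x": 0, "y": 0, "z": 0, "wx": 0, "wy": 0, "wz": 0, "grip": -0.1},
  {"x": 0, "y": 0, "z": 0, "wx": 0, "wy": 0, "wz": 0, "grip": -0.2},
  {"x": 0, "y": 0, "z": 0, "wx": 0, "wy": 0, "wz": 0, "grip": -0.4},
  {"x": 0, "y": 0, "z": 0, "wx": 0, "wy": 0, "wz": 0, "grip": -1},
  {"x": 0, "y": 0, "z": 0, "wx": 0, "wy": 0, "wz": 0, "grip": -1},
  {"x": 0, "y": 0, "z": 0, "wx": 0, "wy": 0, "wz": 0, "grip": -1},
])

```text
clock: 32.88
ee_pos: [0.4315, -0.359, 0.1077]
eef_rot: [180.0, -0.1, -63.7]
wrist_force: [-0.6, 0.7, -0.2]
opening: 0.401
```

Gripped on the 36 mm cap again. Lifting, then carrying it to the stirrer with the turn.

jog_arm([
  {"x": 0, "y": 0, "z": 8, "wx": 0, "wy": 0, "wz": 0, "grip": -1},
  {"x": 0, "y": 0, "z": 25, "wx": 0, "wy": 0, "wz": 0, "grip": -1},
  {"x": 0, "y": 0, "z": 55, "wx": 0, "wy": 0, "wz": 0, "grip": -1},
  {"x": 0, "y": 0, "z": 85, "wx": 0, "wy": 0, "wz": 0, "grip": -1},
  {"x": 8, "y": 13, "z": 108, "wx": 0, "wy": 0, "wz": -0.04, "grip": -1},
  {"x": 24, "y": 39, "z": 115, "wx": 0, "wy": 0, "wz": -0.12, "grip": -1},
  {"x": 45, "y": 73, "z": 115, "wx": 0, "wy": 0, "wz": -0.2, "grip": -1},
  {"x": 66, "y": 107, "z": 115, "wx": 0, "wy": 0, "wz": -0.28, "grip": -1},
  {"x": 82, "y": 133, "z": 115, "wx": 0, "wy": 0, "wz": -0.34, "grip": -1},
  {"x": 87, "y": 141, "z": 115, "wx": 0, "wy": 0, "wz": -0.36, "grip": -1},
])

```text
clock: 34.12
ee_pos: [0.5189, -0.2164, 0.2229]
eef_rot: [180.0, -0.1, -84.2]
wrist_force: [0.5, -1.5, -1.2]
opening: 0.403
```

jog_arm([
  {"x": 8, "y": 13, "z": 0, "wx": 0, "wy": 0, "wz": -0.03, "grip": -1},
  {"x": 24, "y": 39, "z": 0, "wx": 0, "wy": 0, "wz": -0.1, "grip": -1},
  {"x": 43, "y": 70, "z": 0, "wx": 0, "wy": 0, "wz": -0.18, "grip": -1},
  {"x": 60, "y": 98, "z": 0, "wx": 0, "wy": 0, "wz": -0.23, "grip": -1},
  {"x": 68, "y": 111, "z": 0, "wx": 0, "wy": 0, "wz": -0.23, "grip": -1},
  {"x": 69, "y": 112, "z": 0, "wx": 0, "wy": 0, "wz": -0.23, "grip": -1},
  {"x": 69, "y": 112, "z": 0, "wx": 0, "wy": 0, "wz": -0.23, "grip": -1},
])

```text
clock: 35.0
ee_pos: [0.5874, -0.1055, 0.2228]
eef_rot: [179.9, -0.2, -97.4]
wrist_force: [0.3, -0.3, -2.0]
opening: 0.399
```

```bash
python3 - <<'E'
from h import *
o=readout.observe(); print(o['clock'],o['ee_pos'],o['eef_rot'],o['wrist_force'],o['opening']*87)
cv2.imwrite('pics/s14.png',viewer.grab_frame('scene'));cv2.imwrite('pics/w14.png',viewer.grab_frame('wrist'))
E
```

```text
35.0 [ 0.58736058 -0.10545567  0.22277428] [ 1.79940599e+02 -1.60058749e-01 -9.73833267e+01] [ 0.30310497 -0.26605519 -2.01828185] 34.69958266678454
```

View pics/s14.png

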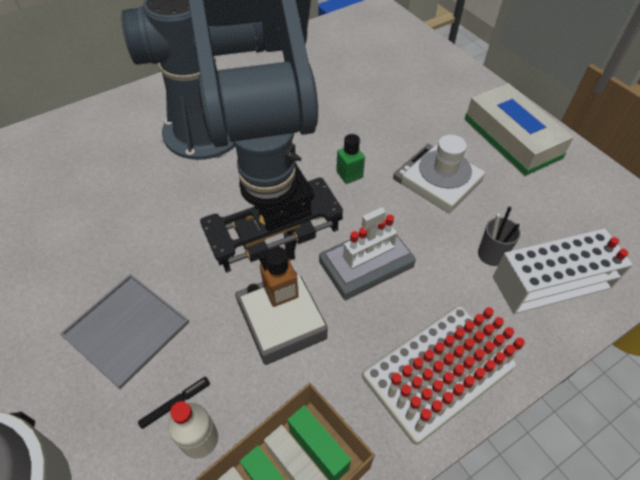

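View pics/w14.png

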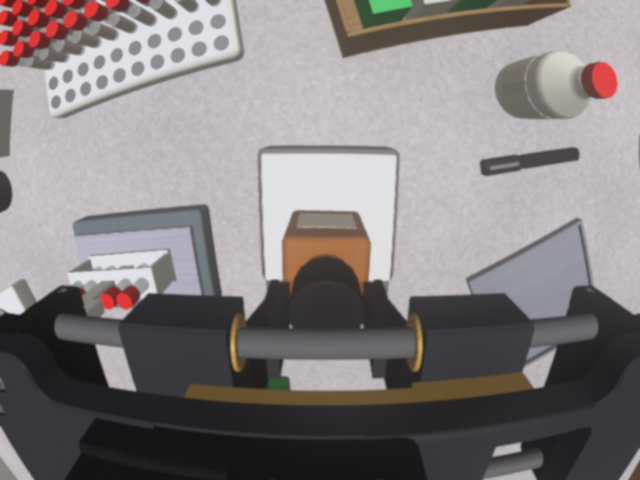

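The bottle is over the middle of the plate, aligned with it. Lowering.

jog_arm([
  {"x": 1, "y": -1, "z": -10, "wx": 0, "wy": 0, "wz": 0, "grip": -1},
  {"x": 1, "y": -1, "z": -25, "wx": 0, "wy": 0, "wz": 0, "grip": -1},
  {"x": 1, "y": -1, "z": -40, "wx": 0, "wy": 0, "wz": 0, "grip": -1},
  {"x": 1, "y": -1, "z": -51, "wx": 0, "wy": 0, "wz": 0, "grip": -1},
  {"x": 1, "y": -1, "z": -56, "wx": 0, "wy": 0, "wz": 0, "grip": -1},
  {"x": 1, "y": -1, "z": -57, "wx": 0, "wy": 0, "wz": 0, "grip": -1},
  {"x": 1, "y": -1, "z": -57, "wx": 0, "wy": 0, "wz": 0, "grip": -1},
])

```text
clock: 35.98
ee_pos: [0.5887, -0.1066, 0.1662]
eef_rot: [-180.0, -0.2, -97.4]
wrist_force: [-0.6, 0.2, -0.9]
opening: 0.403
```

jog_arm([
  {"x": 0, "y": 0, "z": -1, "wx": 0, "wy": 0, "wz": 0, "grip": -1},
  {"x": 0, "y": 0, "z": -1, "wx": 0, "wy": 0, "wz": 0, "grip": -1},
])

```text
clock: 36.22
ee_pos: [0.5889, -0.1067, 0.1656]
eef_rot: [-180.0, -0.2, -97.4]
wrist_force: [-0.1, -0.0, -1.3]
opening: 0.399
```

jog_arm([
  {"x": 0, "y": 0, "z": -1, "wx": 0, "wy": 0, "wz": 0, "grip": -1},
  {"x": 0, "y": 0, "z": -1, "wx": 0, "wy": 0, "wz": 0, "grip": -1},
])

```text
clock: 36.48
ee_pos: [0.5889, -0.1066, 0.1646]
eef_rot: [-180.0, -0.2, -97.4]
wrist_force: [0.6, 0.3, -2.4]
opening: 0.402
```

jog_arm([
  {"x": 0, "y": 0, "z": -1, "wx": 0, "wy": 0, "wz": 0, "grip": -1},
  {"x": 0, "y": 0, "z": -1, "wx": 0, "wy": 0, "wz": 0, "grip": -1},
])

```text
clock: 36.72
ee_pos: [0.5891, -0.1067, 0.1637]
eef_rot: [-179.9, -0.2, -97.4]
wrist_force: [1.1, -0.2, -0.7]
opening: 0.399
```

jog_arm([
  {"x": 0, "y": 0, "z": -1, "wx": 0, "wy": 0, "wz": 0, "grip": -1},
  {"x": 0, "y": 0, "z": -1, "wx": 0, "wy": 0, "wz": 0, "grip": -1},
])

```text
clock: 36.98
ee_pos: [0.5893, -0.1066, 0.1636]
eef_rot: [-179.9, -0.2, -97.4]
wrist_force: [-0.8, 1.8, 6.0]
opening: 0.402
```

Contact. Releasing and going up.

jog_arm([
  {"x": 0, "y": 0, "z": 0, "wx": 0, "wy": 0, "wz": 0, "grip": 0.2},
  {"x": 0, "y": 0, "z": 0, "wx": 0, "wy": 0, "wz": 0, "grip": 1},
  {"x": 0, "y": 0, "z": 0, "wx": 0, "wy": 0, "wz": 0, "grip": 1},
  {"x": 0, "y": 0, "z": 0, "wx": 0, "wy": 0, "wz": 0, "grip": 1},
  {"x": 0, "y": 0, "z": 25, "wx": 0, "wy": 0, "wz": 0, "grip": 1},
  {"x": 0, "y": 0, "z": 60, "wx": 0, "wy": 0, "wz": 0, "grip": 1},
  {"x": 0, "y": 0, "z": 100, "wx": 0, "wy": 0, "wz": 0, "grip": 1},
  {"x": 0, "y": 0, "z": 120, "wx": 0, "wy": 0, "wz": 0, "grip": 1},
  {"x": 0, "y": 0, "z": 120, "wx": 0, "wy": 0, "wz": 0, "grip": 1},
])

```text
clock: 38.1
ee_pos: [0.5904, -0.107, 0.2854]
eef_rot: [-179.6, -0.2, -97.4]
wrist_force: [-0.3, -0.1, -0.9]
opening: 1.0
```

jog_arm([
  {"x": -40, "y": -40, "z": 0, "wx": 0, "wy": 0, "wz": 0.05, "grip": 1},
  {"x": -80, "y": -80, "z": 0, "wx": 0, "wy": 0, "wz": 0.1, "grip": 1},
  {"x": -110, "y": -120, "z": 0, "wx": 0, "wy": 0, "wz": 0.2, "grip": 1},
  {"x": -140, "y": -160, "z": 0, "wx": 0, "wy": 0, "wz": 0.3, "grip": 1},
  {"x": -160, "y": -200, "z": 0, "wx": 0, "wy": 0, "wz": 0.4, "grip": 1},
  {"x": -170, "y": -230, "z": 0, "wx": 0, "wy": 0, "wz": 0.5, "grip": 1},
  {"x": -180, "y": -260, "z": 0, "wx": 0, "wy": 0, "wz": 0.6, "grip": 1},
  {"x": -180, "y": -260, "z": 0, "wx": 0, "wy": 0, "wz": 0.6, "grip": 1},
])

```text
clock: 39.1
ee_pos: [0.4092, -0.3685, 0.2837]
eef_rot: [-179.7, -0.1, -63.2]
wrist_force: [0.0, 0.3, 0.0]
opening: 1.0
```

```bash
python3 - <<'E'
from h import *
o=readout.observe(); print(o['clock'],o['ee_pos'],o['eef_rot'],o['wrist_force'],o['opening']*87)
s=viewer.grab_frame('scene');t=viewer.grab_frame('top');cv2.imwrite('pics/s15.png',s);cv2.imwrite('pics/t15.png',t)
T=viewer.camera_model('top');S=viewer.camera_model('scene')
print('pred cap top',proj(T,[.588,-.106,.175]),proj(S,[.588,-.106,.175]),'lid',proj(T,[.469,.393,.125]),proj(S,[.469,.393,.125]))
E
```

```text
39.1 [ 0.40918375 -0.36845055  0.28366423] [-1.79669397e+02 -9.80001595e-02 -6.32432892e+01] [0.00556589 0.33295304 0.03208876] 87.01938962608337
pred cap top [[373.50775396 195.53441568]] [[278.84734023 275.6864719 ]] lid [[ 85.93750994 265.18857012]] [[452.81238096 142.96756467]]
```

View pics/s15.png

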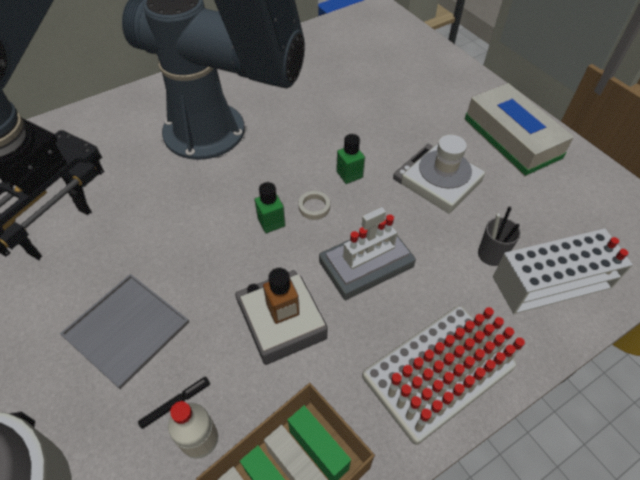

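View pics/t15.png

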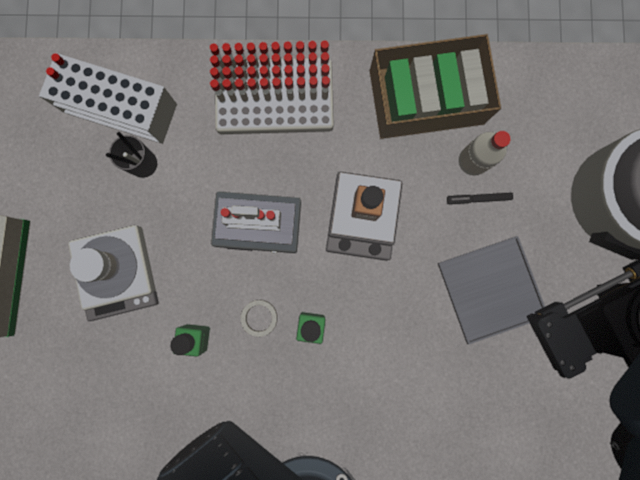

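The bottle cap is at (372,196), predicted (373.5,195.5). The lid is at (86,265), predicted (86,265). The rack, pen cup and marker look unchanged. Handing in.

```bash
python3 -c "
from cell import job_done; print(job_done())"
```

```text
the job is handed in; nothing more can be done
None
```

All three samples are in place and let go, and I handed the job in at about 39 s of the 131 s allowed. I parked the bottle on the tray first, then moved the rack to the cold plate, the pot to the balance pan and the bottle to the stirrer. All three were held and set down upright.

- **Rack:** it stands lengthwise on the cold plate, about 1–2 mm from the middle.
- **Pot:** it stands on the balance pan, about 1–2 mm from the middle.
- **Bottle:** it stands on the stirrer plate, about 2–3 mm from the middle and turned square to the plate.
- **Pen cup and marker:** both appear at the same place in the first and last pictures.
- **Forces:** the highest wrist force in the readings was about 6 N. The gripper ended open and clear of everything.

None of the final checks failed. The only disagreements were 1–3 mm between camera views, about what the calibration allows. The system gave no verdict when I handed the job in.

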